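# Make up a wet-mount kit and a staining kit for the microscope class

### The job

Make up two kits from the stock on the bench. Wet-mount kit, in the wooden tray: lay the box of slides flat in the large compartment with the box of cover glasses centred flat on top of it, and stand the large specimen pot in the small compartment. Staining kit, in the steel tray: stand the staining jar in one compartment and the slim dropping bottle in the other; set everything down rather than letting it drop, and leave the squat bottle, the small pot and the Petri dishes where they are.

Things in the scene. Friction and masses are not known exactly. Their poses are not given: they have to be found in the camera images.
- wooden_tray: Wet-mount kit tray: shallow pale plywood tray with an off-centre cross divider (18 mm high): large compartment x -97 to +15 mm (centre -41), small one x +18 to +97 mm (centre +57.5), both y -60 to +60. Fixed. Outside 200 (x) x 126 (y) x 20 mm high, rim lugs to 12 mm beyond the ends; walls and floor 3 mm. Origin: centre of the underside, on the bench; z up.
- steel_tray: Staining kit tray: shallow stainless-steel tray with a cross divider (3 mm, 18 mm high) in the middle at x = 0: two equal compartments, centres x = -49 and +49 mm, each 95 mm in x and y -60 to +60. Fixed. Outside 200 (x) x 126 (y) x 20 mm high, rim lugs to 12 mm beyond the ends; walls and floor 3 mm. Origin: centre of the underside, on the bench; z up.
- slide_box: Box of microscope slides: flat brown card box with a white lid half and a blank pale label on top, 80 x 54 x 32 mm high, about 240 g, lying flat, closed. Origin: centre of the underside; z up. x along the 80 mm side, y along the 54 mm side. Grip it across the 54 mm.
- cover_box: Box of cover glasses: small flat plastic box, white base and clear lid with a stack of square glasses showing, 46 x 40 x 20 mm high, about 30 g, lying flat, closed. Origin: centre of the underside; z up. x along the 46 mm side (latch at -x, hinge at +x, each standing out 2 mm), y along the 40 mm side. Grip it across the 40 mm.
- large_pot: Large specimen pot: round milky plastic pot with a white screw lid, 62 mm high; body 50 mm diameter, lid 54 mm diameter and 14 mm deep at the top; about 100 g; closed. Origin: centre of the underside; z up. Round, so its yaw does not matter.
- staining_jar: Staining jar: upright oblong clear glass jar, white ribs, slides inside, 220 g. Foot 60 x 50 x 8 mm; body 50 (x) x 38 (y) mm with flush lid up to z = 76 mm; knob 18 mm across up to z = 86 mm. Jar and lid are one piece. Origin: centre of the underside; z up. x along the long sides. Grip the body across the 38 mm (y).
- slim_bottle: Slim dropping bottle: tall narrow amber glass bottle with black collar and black rubber teat, about 90 g. Round body 34 mm diameter, straight up to z = 50 mm, shoulder to z = 60 mm, collar 22 mm diameter from z = 63 to 75 mm, teat up to z = 96 mm. Origin: centre of the underside; z up. Its yaw does not matter.
- squat_bottle: Squat dropping bottle, stays where it is: like the slim one but wide and low, body 52 mm diameter, straight up to z = 26 mm, shoulder to z = 36 mm, collar 26 mm diameter to z = 51 mm, teat up to z = 72 mm. Loose. Origin: centre of the underside; z up. 
- small_pot: Small specimen pot, stays where it is: like the large one but 34 mm diameter and 50 mm high. Loose, light. Origin: centre of the underside; z up. 
- petri_stack: Stack of two clear lidded Petri dishes with pale agar, stays where it is: 60 mm diameter, 30 mm high together, one piece. Loose, light. Origin: centre of the underside; z up. 
Things that resemble listed ones, but are neither listed nor needed, are in the scene too. What is shaped like the slim_bottle but turquoise is not meant. Of the things like the cover_box, leave any that is blue; of the rest the smaller one is meant.

How it is judged:
By the outcome, as a careful person would: the job done as asked, in the order asked, and still so for the second after the job is handed in, with the robot touching nothing.
It also fails if it takes over 128 s, if anything falls off the work surface, if the arm or the gripper's body presses on something with over 40 N, if the wrist force passes 120 N, or if a joint passes its speed limit or range.

### The arm

A 6-joint arm with a two-finger parallel gripper is mounted at the origin on the work surface. World frame = base frame: x ahead of the robot, y to its left, z up, the work surface at z = 0. Lengths are in m, angles in rad, forces in N, time in s.
With the tool pointing down it reaches from about 0.4 to 0.825 m from the base axis. Payload 7 kg.
Tool frame: the origin (TCP) lies at the very end of the fingers, on their centre line; the grasp point (between the pads) lies 19 mm behind it (tcp_to_grasp is the distance from the TCP to the grasp point, in m); x points along the fingers, z is the direction in which the jaws open and shut, and the axes are right-handed (so a half turn about x gives the same grasp; the last joint's range is limited). The gripper opens to 88 mm and grips with 3 to 60 N. Pads are 19 mm wide; open, the fingers measure 130 mm over their backs; the gripper's body (78 mm by 193 mm) begins 47 mm behind the grasp point.
Start: joints at [-0.824, 0.359, 0.012, 0, -1.224, -0.288], TCP at [0.299, -0.605, 0.227] pointing down, gripper open.
Joint ranges: [-3.07, 3.07], [-1.43, 2.12], [-1.02, 1.25], [-3.03, 1.67], [-3.05, -0], [-3.03, 3.03]. Speed limits (rad/s): [2.39, 2.39, 3.01, 3.14, 3.14, 3.14].

### API

Orientations are given as [roll, pitch, yaw] about the fixed x, y, z axes, in that order (R = Rz(yaw) Ry(pitch) Rx(roll)).
In Python, from station import get_state, grab_frame, job_done, tcp_to_grasp gives the robot as it stands. The module is installed in compiled form; this text tells all that it offers.
- The arm moves only by the shell command python3 -m crank 'ROWS' [FORCE]. ROWS is JSON, a list of rows, each a list of 7 numbers: the shift along the tool's x, y, z in m, then the turn, a rotation vector about the tool's x, y, z in rad, then the opening, from 0 (shut) to 1 (fully open). In form: [[x, y, z, wx, wy, wz, fingers], ...]. A call has 1 to 10 rows; each row is the pose to reach, as a shift and turn from the pose commanded when the call began, along the tool's axes at that moment; what a row does not reach only later rows make up. A row lasts 1/8 s, in which the tool goes at most 62.5 mm and 10.7 degrees, less where a joint would pass 70% of its speed; a pose out of reach is approached as far as the arm can. A call with a gripper value outside its range is refused whole. The fingers move at their own pace and stop on an object; FORCE is the grip in N (left out, the last holds). Time passes only in rows, so rows that repeat a pose let the fingers close. It gives the time, the measured TCP pose, the force and the opening at its end, in the units of the state.
- get_state(): the state, without advancing time (a new reading comes with each control period).
- grab_frame(name): name is "scene" or "top" or "wrist"; returns a dict with "pixels" (480x640x3 uint8, red, green, blue), "vfov" (degrees; the focal length in pixels is half the picture's height over the tangent of half this angle, whatever the lens; pixels are square), "cx", "cy" (the principal point, pixels), "k1" (the pictures are not rectified: a ray, as slopes to the right and down, at radius r is drawn at 1 + k1 r^2 times it, then the intrinsics apply), "extrinsics" (4x4, takes a point from world to camera coordinates). Camera axes: x right, y up, looking along -z (the intrinsics and any distortion apply to the point x, -y, -z); pixel columns grow to the right and rows downward; lengths in m; the calibration is good to about 2 mm. A picture is of the moment at which its call begins. There is no depth.
- job_done(): hands the job in, once; it reports no verdict.
The state is a dict: "t": time; "q": joint angles; "qd": joint speeds; "joint_efforts": joint torques, N m; "eef_pos": TCP position; "ee_rot": TCP orientation; "force": force on the tool from outside, world axes, zero at the start; "moment": the same for the moment, N m; "width": finger opening in m.
Only numpy, scipy, OpenCV 4.12 (cv2) and the standard library are available. Lean on these libraries where they do the work, as an engineer would, in place of code of your own. Each camera call takes 0.05 s, during which the arm holds its last target.

## Working session

There is one attempt and no reset: what is moved stays moved. The work goes in short steps, Python scripts to look and compute and a shell command to move; the robot and the scene stay as the last step left them, time stands still between calls to the robot, and variables do not carry over. Pictures are saved under pics/ and viewed, and the job is handed in when it is done.

```bash
mkdir -p pics
cat > h.py <<'E'
import numpy as np, cv2
from station import get_state, grab_frame, tcp_to_grasp
def snap(name,out):
    f=grab_frame(name); cv2.imwrite(f'pics/{out}.png',f['pixels'][:,:,::-1])
    np.savez(f'pics/{out}.npz',**{k:np.array(v) for k,v in f.items()}); return f
def load(out): return dict(np.load(f'pics/{out}.npz'))
def K(f):
    fl=240/np.tan(np.radians(float(f['vfov']))/2); return np.array([[fl,0,float(f['cx'])],[0,fl,float(f['cy'])],[0,0,1]])
def D(f): return np.array([float(f['k1']),0,0,0,0])
F=np.diag([1,-1,-1.])
def proj(f,P):
    E=f['extrinsics'];R=F@E[:3,:3];t=F@E[:3,3]
    return cv2.projectPoints(np.array(P,float).reshape(-1,1,3),cv2.Rodrigues(R)[0],t,K(f),D(f))[0].reshape(-1,2)
def pix(f,uv,z):
    E=f['extrinsics'];R=F@E[:3,:3];t=F@E[:3,3]
    n=cv2.undistortPointsIter(np.array(uv,float).reshape(-1,1,2),K(f),D(f),None,None,(3,100,1e-10)).reshape(-1,2)
    d=np.c_[n,np.ones(len(n))]@R; c=-R.T@t
    return c+d*((z-c[2])/d[:,2])[:,None]
E
python3 - <<'E'
from h import *
s=get_state();print(s,tcp_to_grasp)
for n in ('scene','top','wrist'):
    f=snap(n,n+'0');print(n,f['vfov'],f['cx'],f['cy'],f['k1'],f['extrinsics'].round(3).tolist())
E
```

```text
{'t': 0.0, 'q': array([-8.23924149e-01,  3.59390980e-01,  1.10779237e-02, -3.84359658e-04,
       -1.22409043e+00, -2.88111358e-01]), 'qd': array([ 2.34687120e-03, -9.09969673e-04, -1.10903002e-03,  7.21503409e-04,
       -5.01517276e-04,  1.24882072e-05]), 'joint_efforts': array([-1.61707278e-03, -5.82711732e+01,  2.93049073e+01,  6.99695528e+00,
        6.77060147e-03, -2.00475574e-04]), 'eef_pos': array([ 0.29869673, -0.60477527,  0.22562217]), 'ee_rot': array([0.06699697, 1.56914904, 2.09642322]), 'force': array([ 0.39000162, -0.13474583,  0.00501626]), 'moment': array([ 0.02500149, -0.01634734, -0.00104447]), 'width': 0.08741977095544787} 0.0188
scene 57.69709762851656 304.6853115620376 240.1562192373951 -0.027216704293714717 [[-0.656, 0.754, 0.011, 0.382], [-0.633, -0.559, 0.536, 0.33], [0.41, 0.345, 0.844, -1.058], [0.0, 0.0, 0.0, 1.0]]
top 50.65882941284282 317.78366743232704 235.69430875371106 -0.031096914873622525 [[0.001, -1.0, -0.001, -0.009], [0.997, 0.001, 0.071, -0.552], [-0.071, -0.001, 0.997, -1.012], [0.0, 0.0, 0.0, 1.0]]
wrist 70.58298838290864 317.3847337567557 237.6097379704402 -0.04842499400944036 [[-0.442, 0.897, 0.003, 0.674], [-0.857, -0.421, -0.296, 0.037], [-0.264, -0.133, 0.955, -0.393], [0.0, 0.0, 0.0, 1.0]]
```

View pics/top0.png

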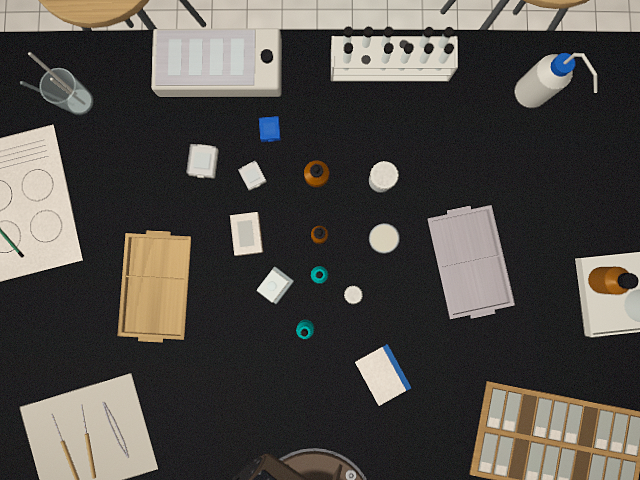

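View pics/scene0.png

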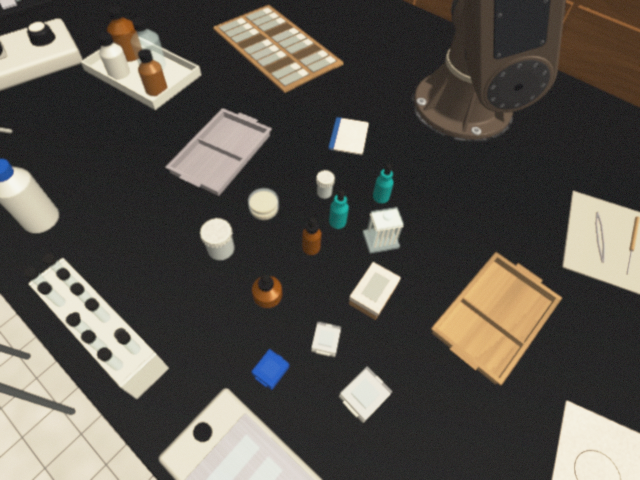

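View pics/wrist0.png

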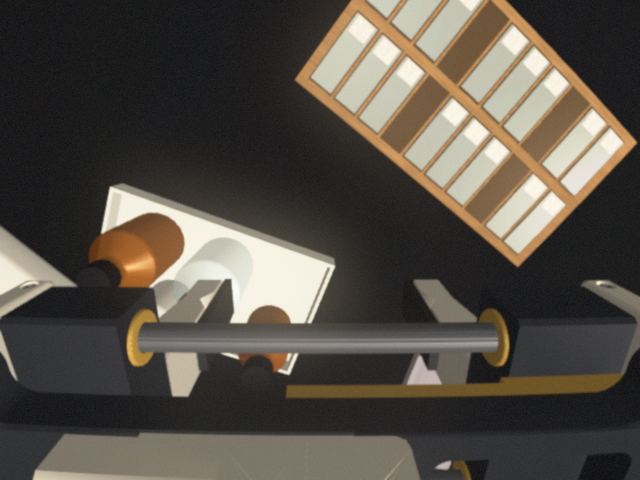

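Top view: wooden tray (155,286), steel tray (471,262), slide box (246,234), staining jar (274,285), slim amber bottle (319,234), squat amber bottle (316,173), large pot (383,177), Petri dishes (384,238), small pot (353,295), turquoise look-alikes (319,274) and (305,329).
The cover-box candidates are blue (269,129), small white (252,175) and larger white (202,160). The small white one fits, because it is not blue and is the smaller of the rest. I'll confirm that in an enlarged crop.

Run:
```python
from h import *
im=cv2.imread('pics/top0.png'); s=cv2.imread('pics/scene0.png')
cv2.imwrite('pics/c1.png',cv2.resize(im[105:255,175:345],None,fx=4,fy=4,interpolation=cv2.INTER_CUBIC))
cv2.imwrite('pics/c2.png',cv2.resize(im[220:350,230:400],None,fx=4,fy=4,interpolation=cv2.INTER_CUBIC))
cv2.imwrite('pics/c3.png',cv2.resize(im[220:350,100:230],None,fx=4,fy=4,interpolation=cv2.INTER_CUBIC))
cv2.imwrite('pics/c4.png',cv2.resize(im[190:330,400:540],None,fx=4,fy=4,interpolation=cv2.INTER_CUBIC))
cv2.imwrite('pics/c5.png',cv2.resize(s[160:430,190:430],None,fx=2.2,fy=2.2,interpolation=cv2.INTER_CUBIC))
```

```text
(no output)
```

View pics/c1.png

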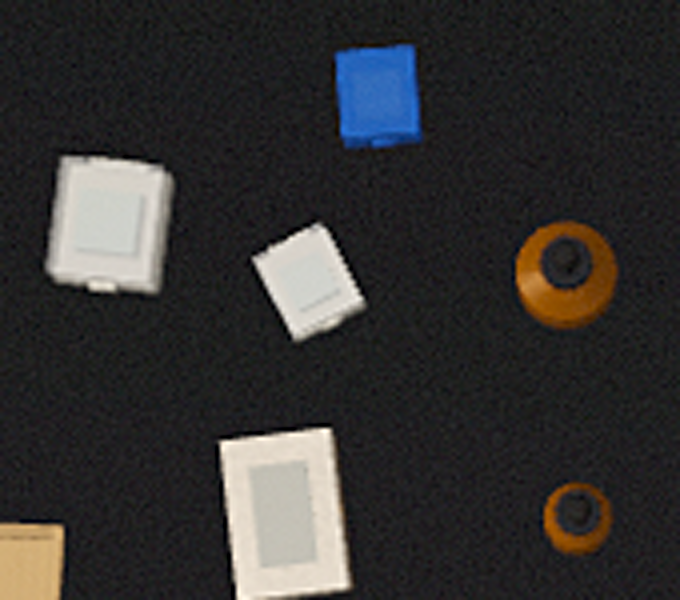

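View pics/c2.png

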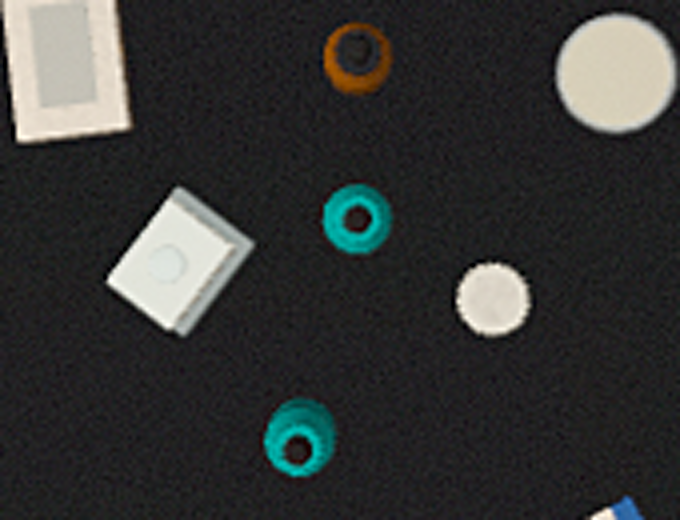

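View pics/c3.png

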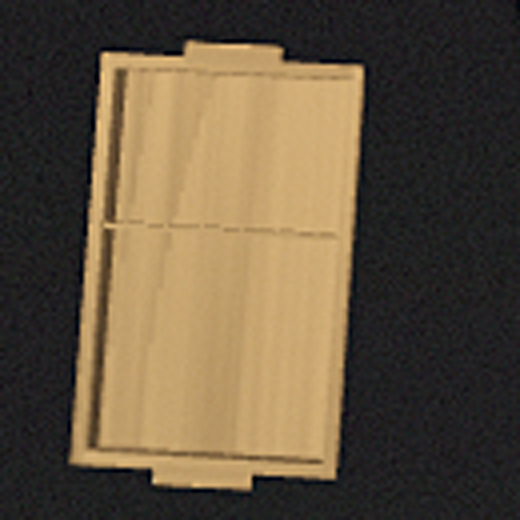

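View pics/c4.png

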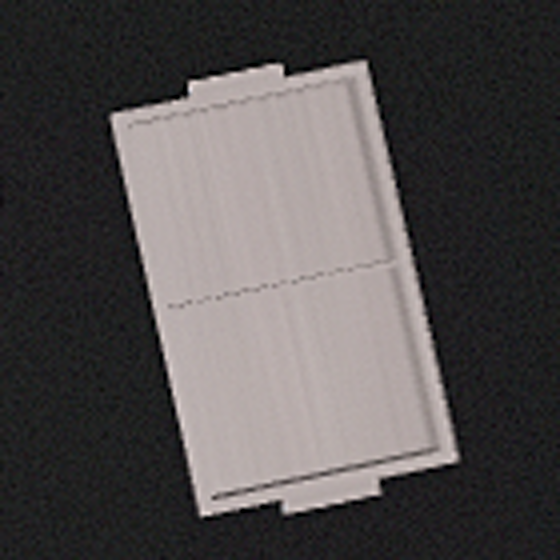

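View pics/c5.png

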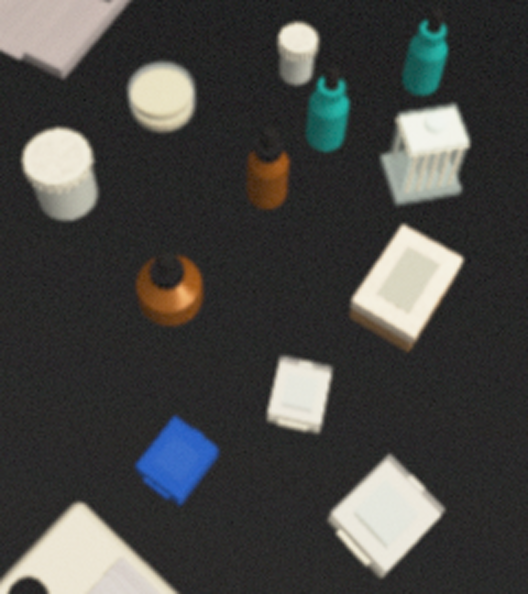

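Crop c1 confirms the choice: the blue box at top (269,129) is excluded, the larger white one at (202,160) is clearly bigger, and the small white box at (252,175), scene (326,339), is the cover_box. Next I'll fit poses by silhouette in both views.

```bash
cat > fit.py <<'E'
from h import *
from scipy.optimize import minimize
def box(a,b,z0,z1,cx=0,cy=0): return np.array([[cx+i*a/2,cy+j*b/2,z] for i in(-1,1) for j in(-1,1) for z in(z0,z1)])/1000
def cyl(d,z0,z1):
    t=np.linspace(0,2*np.pi,48,endpoint=False); return np.array([[d/2*np.cos(u),d/2*np.sin(u),z] for z in(z0,z1) for u in t])/1000
M={'wooden_tray':[box(200,126,0,20)],'steel_tray':[box(200,126,0,20)],
'slide_box':[box(80,54,0,32)],'cover_box':[box(46,40,0,20)],'large_pot':[cyl(50,0,62),cyl(54,48,62)],
'staining_jar':[box(60,50,0,8),box(50,38,8,76),cyl(18,76,86)],
'slim_bottle':[np.r_[cyl(34,0,50),cyl(24,50,60)]],'squat_bottle':[np.r_[cyl(52,0,26),cyl(28,26,36)]],
'small_pot':[cyl(34,0,50)],'petri_stack':[cyl(60,0,30)],'t1':[np.r_[cyl(34,0,50),cyl(22,50,75)]],'t2':[np.r_[cyl(34,0,50),cyl(22,50,75)]]}
ROUND={'large_pot','slim_bottle','squat_bottle','small_pot','petri_stack','t1','t2'}
def mask(im,seed,open_=0):
    g=cv2.GaussianBlur(im,(3,3),0).max(2); m=(g>62).astype(np.uint8)
    if open_: m=cv2.morphologyEx(m,cv2.MORPH_OPEN,np.ones((open_,open_)))
    n,l=cv2.connectedComponents(m); k=l[seed[1],seed[0]]
    if k==0:
        ys,xs=np.nonzero(m); i=np.argmin((xs-seed[0])**2+(ys-seed[1])**2); k=l[ys[i],xs[i]]
    m=(l==k).astype(np.uint8); c,_=cv2.findContours(m,cv2.RETR_EXTERNAL,cv2.CHAIN_APPROX_NONE)
    o=np.zeros_like(m);cv2.drawContours(o,c,-1,1,-1);return o
def render(f,name,p):
    c,s=np.cos(p[2]),np.sin(p[2]);R=np.array([[c,-s,0],[s,c,0],[0,0,1]]);o=np.zeros((480,640),np.uint8)
    big=np.zeros((480*1,640),np.float32)
    for m in M[name]:
        q=proj(f,m@R.T+[p[0],p[1],p[3] if len(p)>3 else 0]); h=cv2.convexHull(q.astype(np.float32))
        o2=np.zeros((480,640),np.uint8); cv2.fillConvexPoly(o2,np.round(h*256).astype(np.int32),255,cv2.LINE_AA,8); o=np.maximum(o,o2)
    return o/255.
def fit(name,views,yaw0,z=0):
    # views: list of (frame, mask, seed)
    ms=[cv2.GaussianBlur(m.astype(float),(0,0),1.2) for _,m in views]
    f,m=views[0];ys,xs=np.nonzero(m);p0=pix(f,[[xs.mean(),ys.mean()]],.02)[0]
    def cost(v,yaw=0):
        p=[v[0]/1000,v[1]/1000,np.radians(v[2]) if len(v)>2 else yaw,z]
        return sum(((cv2.GaussianBlur(render(f,name,p),(0,0),1.2)-m)**2).sum() for (f,_),m in zip(views,ms))
    x0=[p0[0]*1000,p0[1]*1000]+([] if name in ROUND else [yaw0]);n=len(x0)
    S=np.vstack([x0]+[np.array(x0)+d for d in np.eye(n)*8])
    r=minimize(cost,x0,method='Nelder-Mead',options=dict(initial_simplex=S,xatol=.02,fatol=.05))
    return r.x.round(1),round(r.fun,1)
E
cat > run1.py <<'E'
from fit import *
T,S=load('top0'),load('scene0')
L={'wooden_tray':((155,300),(480,340),85),'steel_tray':((471,280),(200,160),100),'slide_box':((246,250),(365,300),100),
'cover_box':((252,175),(326,339),120),'large_pot':((383,177),(218,240),0),'staining_jar':((274,285),(385,225),50),
'slim_bottle':((313,240),(312,245),0),'squat_bottle':((310,182),(267,298),0),'small_pot':((353,295),(325,180),0),'petri_stack':((384,238),(264,205),0),'t1':((319,281),(340,215),0),'t2':((300,325),(384,190),0)}
for k,(a,b,y) in L.items():
    op=9 if 'tray' in k else 0
    ma,mb=mask(T['pixels'],a),mask(S['pixels'],b)
    o=[]
    for v in ([(T,ma)],[(S,mb)],[(T,ma),(S,mb)]):
        o.append(min((fit(k,v,yy) for yy in ((y,) )),key=lambda r:r[1]))
    print(k,ma.sum(),mb.sum(),*[(r[0].tolist(),r[1]) for r in o])
E
python3 run1.py
```

```text
wooden_tray 7224 9697 ([450.5, 325.8, 177.2], np.float64(327.4)) ([446.2, 326.5, 177.2], np.float64(706.0)) ([447.6, 326.2, 177.0], np.float64(1056.9))
steel_tray 7187 5153 ([499.9, -321.7, 191.8], np.float64(333.8)) ([495.5, -321.2, 191.8], np.float64(184.2)) ([498.4, -321.5, 191.7], np.float64(548.3))
slide_box 1260 1832 ([556.8, 137.8, 186.9], np.float64(1.5)) ([551.9, 136.8, 186.1], np.float64(32.4)) ([554.0, 137.2, 186.7], np.float64(70.7))
cover_box 534 907 ([678.8, 127.9, 119.4], np.float64(29.6)) ([676.4, 128.8, 117.2], np.float64(65.9)) ([677.6, 128.7, 118.1], np.float64(102.4))
large_pot 761 1219 ([670.7, -139.3], np.float64(1.3)) ([667.2, -139.1], np.float64(16.2)) ([668.6, -138.7], np.float64(33.6))
staining_jar 802 1509 ([451.8, 79.3, 44.5], np.float64(123.0)) ([448.8, 79.4, 65.5], np.float64(105.2)) ([449.8, 79.5, 63.7], np.float64(246.0))
slim_bottle 248 405 ([554.3, -10.5], np.float64(6.2)) ([553.3, -7.9], np.float64(73.3)) ([553.2, -9.3], np.float64(86.9))
squat_bottle 546 653 ([681.8, -4.7], np.float64(9.8)) ([678.9, -3.2], np.float64(156.3)) ([680.0, -3.6], np.float64(179.0))
small_pot 296 494 ([434.0, -78.8], np.float64(1.3)) ([429.6, -78.5], np.float64(6.2)) ([432.0, -78.3], np.float64(22.6))
petri_stack 760 886 ([547.9, -143.0], np.float64(4.3)) ([544.0, -143.1], np.float64(3.7)) ([545.8, -142.9], np.float64(27.2))
t1 251 541 ([473.8, -10.5], np.float64(1.5)) ([471.3, -9.6], np.float64(22.3)) ([472.7, -9.6], np.float64(29.7))
t2 280 533 ([365.0, 17.7], np.float64(5.9)) ([363.1, 18.6], np.float64(17.8)) ([363.9, 18.4], np.float64(27.2))
```

```bash
cat > run2.py <<'E'
from fit import *
M['cover_box']=[box(46,40,0,20),box(50,14,2,14)]
T,S=load('top0'),load('scene0')
L={'cover_box':((252,175),(326,339),(29,119)),'staining_jar':((274,285),(385,225),(0,45,70,110,140)),'slide_box':((246,250),(365,300),(6,96))}
for k,(a,b,ys) in L.items():
    ma,mb=mask(T['pixels'],a),mask(S['pixels'],b)
    for y in ys:
        print(k,y,[(r[0].tolist(),r[1]) for r in [fit(k,v,y) for v in ([(T,ma)],[(S,mb)],[(T,ma),(S,mb)])]])
    for f,m,n,sd in ((T,ma,'t',a),(S,mb,'s',b)):
        p=fit(k,[(T,ma),(S,mb)],{'cover_box':29,'staining_jar':140,'slide_box':6}[k])[0]
        im=f['pixels'][:,:,::-1].copy();x,yy=sd
        im=cv2.resize(im[yy-40:yy+40,x-50:x+50],None,fx=4,fy=4,interpolation=cv2.INTER_CUBIC)
        cs=cv2.resize(render(f,k,[p[0]/1e3,p[1]/1e3,np.radians(p[2])])[yy-40:yy+40,x-50:x+50],None,fx=4,fy=4)
        cv2.drawContours(im,cv2.findContours((cs>.5).astype(np.uint8),0,2)[0],-1,(0,0,255),1)
        globals().setdefault('o',[]).append(im)
cv2.imwrite('pics/fit.png',np.vstack([np.hstack(o[0:2]),np.hstack(o[2:4])])[:600*2:1][::1])
im=cv2.imread('pics/fit.png');cv2.imwrite('pics/fit.png',cv2.resize(im,(750,600)))
E
python3 run2.py
```

```text
cover_box 29 [([678.8, 127.9, 27.9], np.float64(1.0)), ([676.2, 128.8, 27.9], np.float64(15.3)), ([677.0, 128.3, 28.2], np.float64(28.4))]
cover_box 119 [([678.6, 127.8, 119.5], np.float64(39.2)), ([676.2, 128.5, 117.7], np.float64(77.6)), ([677.3, 128.5, 117.4], np.float64(123.9))]
staining_jar 0 [([452.2, 79.4, -37.7], np.float64(1.2)), ([449.0, 79.4, -37.1], np.float64(2.6)), ([450.5, 79.7, -37.3], np.float64(19.8))]
staining_jar 45 [([451.5, 79.2, 43.9], np.float64(123.2)), ([448.8, 79.4, 65.2], np.float64(105.4)), ([449.9, 79.6, 61.6], np.float64(246.8))]
staining_jar 70 [([451.9, 79.2, 44.6], np.float64(123.0)), ([449.0, 79.5, 65.3], np.float64(105.5)), ([449.8, 79.5, 63.3], np.float64(247.2))]
staining_jar 110 [([452.3, 79.3, 142.4], np.float64(1.1)), ([449.0, 79.4, 142.9], np.float64(2.6)), ([450.5, 79.7, 142.3], np.float64(19.8))]
staining_jar 140 [([452.3, 79.3, 142.4], np.float64(1.1)), ([449.0, 79.5, 142.9], np.float64(2.6)), ([450.6, 79.6, 143.0], np.float64(19.8))]
slide_box 6 [([556.7, 137.8, 7.0], np.float64(1.5)), ([552.1, 136.8, 6.0], np.float64(32.4)), ([554.0, 137.3, 6.7], np.float64(70.6))]
slide_box 96 [([556.8, 137.8, 187.0], np.float64(1.5)), ([552.1, 136.7, 186.3], np.float64(32.6)), ([554.1, 137.3, 186.7], np.float64(70.5))]
```

View pics/fit.png

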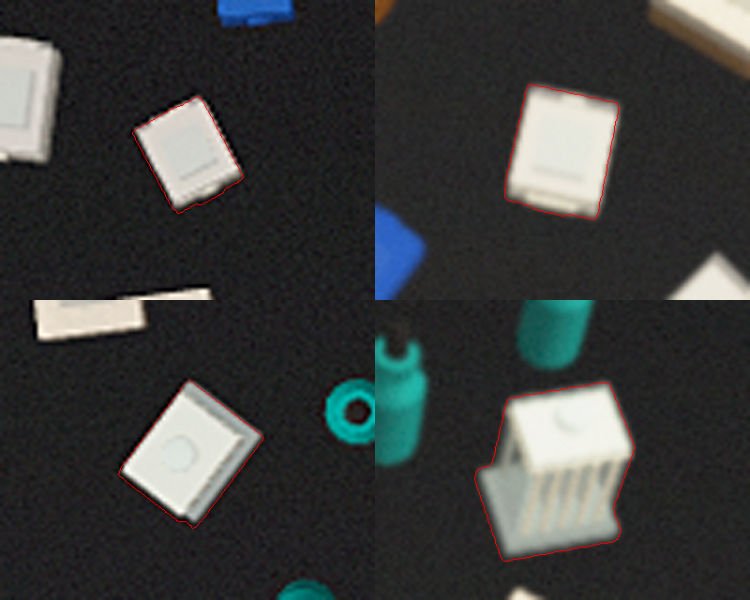

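```bash
cat > go.py <<'E'
import sys
from h import *
from scipy.spatial.transform import Rotation as Ro
# usage: go.py x y z jawdeg  (mm)
x,y,z,a=map(float,sys.argv[1:5])
s=get_state();R=Ro.from_euler('xyz',s['ee_rot']).as_matrix()
for k in (0,180):
    b=np.radians(a+k);X=np.array([0,0,-1.]);Z=np.array([np.cos(b),np.sin(b),0]);Rt=np.c_[X,np.cross(Z,X),Z]
    rv=Ro.from_matrix(R.T@Rt).as_rotvec();sh=R.T@(np.array([x,y,z])/1000-s['eef_pos'])
    print(k,'shift',sh.round(4).tolist(),'turn',rv.round(4).tolist(),'rows',round(max(np.linalg.norm(sh)/.0625,np.degrees(np.linalg.norm(rv))/10.7),1))
    w=Ro.from_matrix(R).as_matrix()[:,2]
print('now',s['t'],s['eef_pos'].round(4),'jaw',np.degrees(np.arctan2(w[1],w[0])).round(1),'tilt',np.degrees(np.arccos(-R[2,0])).round(2),'q1 q6',s['q'][[0,5]].round(3),'w',round(s['width'],4),'F',s['force'].round(2))
E
python3 go.py 554.3 137.3 150 96.7; python3 go.py 554.3 137.3 6 96.7
```

```text
0 shift [0.0765, -0.5578, 0.5522] turn [0.3418, 0.0012, -0.0004] rows 12.6
180 shift [0.0765, -0.5578, 0.5522] turn [-2.7998, 0.0005, 0.0017] rows 15.0
now 0.15 [ 0.2988 -0.6049  0.2259] jaw 116.3 tilt 0.07 q1 q6 [-0.824 -0.288] w 0.088 F [-0.27  0.41  0.43]
0 shift [0.2205, -0.5578, 0.552] turn [0.3418, 0.0012, -0.0004] rows 13.0
180 shift [0.2205, -0.5578, 0.552] turn [-2.7998, 0.0005, 0.0017] rows 15.0
now 0.15 [ 0.2988 -0.6049  0.2259] jaw 116.3 tilt 0.07 q1 q6 [-0.824 -0.288] w 0.088 F [-0.27  0.41  0.43]
```

```bash
python3 -m crank '[[0.05,-0.5578,0.5522,0.342,0.001,0,1],[0.05,-0.5578,0.5522,0.342,0.001,0,1],[0.05,-0.5578,0.5522,0.342,0.001,0,1],[0.05,-0.5578,0.5522,0.342,0.001,0,1],[0.05,-0.5578,0.5522,0.342,0.001,0,1],[0.05,-0.5578,0.5522,0.342,0.001,0,1],[0.05,-0.5578,0.5522,0.342,0.001,0,1],[0.05,-0.5578,0.5522,0.342,0.001,0,1],[0.05,-0.5578,0.5522,0.342,0.001,0,1],[0.05,-0.5578,0.5522,0.342,0.001,0,1]]'; python3 go.py 554.3 137.3 120 96.7
```

```text
t: 1.4
eef_pos: [0.5021, -0.0139, 0.187]
ee_rot: [-2.425, 1.57, -0.737]
force: [1.0, -0.8, 0.3]
width: 0.0876
0 shift [0.0669, -0.0695, 0.1441] turn [0.0002, -0.0009, 0.0008] rows 2.8
180 shift [0.0669, -0.0695, 0.1441] turn [-3.1414, -0.0012, -0.0014] rows 16.8
now 1.4 [ 0.5021 -0.0139  0.187 ] jaw 96.7 tilt 0.07 q1 q6 [ 0.365 -1.819] w 0.0876 F [ 1.01 -0.78  0.29]
```

```bash
python3 -m crank '[[0.0669,-0.0695,0.1441,0,0,0,1],[0.0669,-0.0695,0.1441,0,0,0,1],[0.0669,-0.0695,0.1441,0,0,0,1],[0.0669,-0.0695,0.1441,0,0,0,1],[0.0669,-0.0695,0.1441,0,0,0,1],[0.0669,-0.0695,0.1441,0,0,0,1]]'; python3 go.py 554.3 137.3 6 96.7
python3 - <<'E'
from h import *
snap('wrist','w1');snap('scene','s1')
E
```

```text
t: 2.15
eef_pos: [0.554, 0.1343, 0.1204]
ee_rot: [-2.289, 1.57, -0.603]
force: [0.9, -0.4, -0.6]
width: 0.0875
0 shift [0.1144, -0.0006, 0.003] turn [-0.0011, -0.0007, 0.0008] rows 1.8
180 shift [0.1144, -0.0006, 0.003] turn [3.1405, 0.0013, 0.0011] rows 16.8
now 2.15 [0.554  0.1343 0.1204] jaw 96.6 tilt 0.06 q1 q6 [ 0.582 -2.037] w 0.0875 F [ 0.92 -0.43 -0.56]
```

View pics/w1.png

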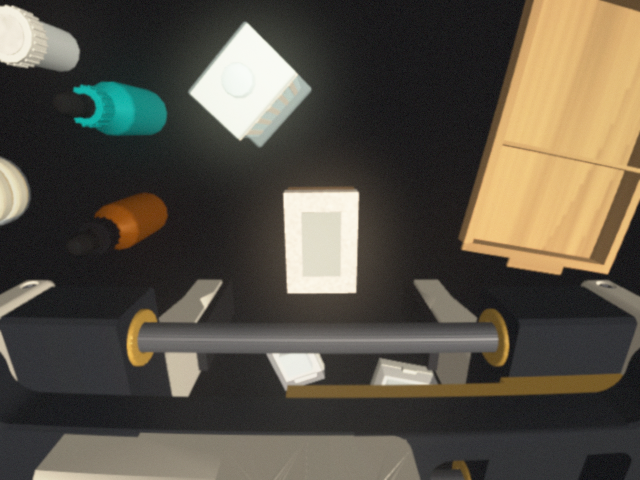

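View pics/s1.png

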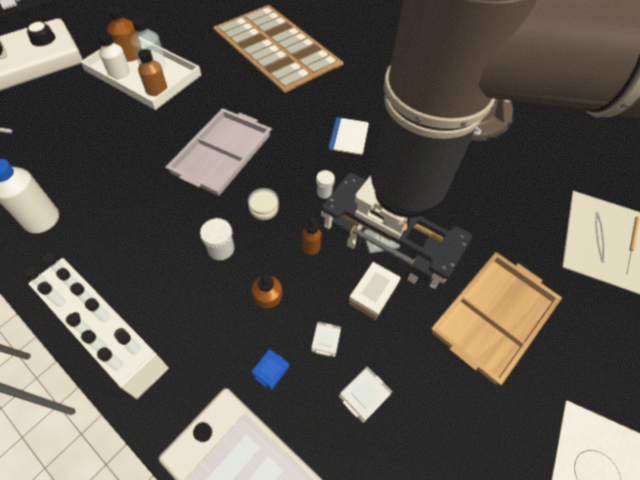

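The wrist view shows the slide box centred between the fingers at (320,240), with the wooden tray at right. I'll cross-check its position with a wrist-camera fit.

Run:
```python
from fit import *
W=load('w1');m=mask(W['pixels'],(320,270));print(m.sum(),fit('slide_box',[(W,m)],6))
m=mask(W['pixels'],(235,50));print(m.sum(),fit('staining_jar',[(W,m)],-37))
```

```text
42707 (array([554.3, 136.9,   6.5]), np.float64(33332.4))
11061 (array([450.8,  78.5, -39.8]), np.float64(1865.1))
```

```bash
python3 -m crank '[[0.04,-0.0006,0.003,0,0,0,1],[0.08,-0.0006,0.003,0,0,0,1],[0.1,-0.0006,0.003,0,0,0,1],[0.1144,-0.0006,0.003,0,0,0,1],[0.1144,-0.0006,0.003,0,0,0,1],[0.1144,-0.0006,0.003,0,0,0,0],[0.1144,-0.0006,0.003,0,0,0,0],[0.1144,-0.0006,0.003,0,0,0,0],[0.1144,-0.0006,0.003,0,0,0,0],[0.1144,-0.0006,0.003,0,0,0,0]]' 25; python3 go.py 554.3 137.3 6 96.7
```

```text
t: 3.5
eef_pos: [0.5544, 0.1381, 0.0058]
ee_rot: [-2.626, 1.57, -0.938]
force: [-1.4, -0.6, 4.6]
width: 0.054
0 shift [-0.0002, 0.0002, -0.0008] turn [-0.0, -0.0009, 0.0005] rows 0.0
180 shift [-0.0002, 0.0002, -0.0008] turn [3.1416, 0.0008, 0.0014] rows 16.8
now 3.5 [0.5544 0.1381 0.0058] jaw 96.7 tilt 0.06 q1 q6 [ 0.587 -2.042] w 0.054 F [-1.45 -0.63  4.62]
```

```bash
python3 go.py 407.4 328.3 100 87.1; python3 -m crank '[[-0.02,0,0,0,0,0,0],[-0.06,0,0,0,0,0,0],[-0.1,0,0,0,0,0,0],[-0.1,0,0,0,0,0,0]]'; python3 go.py 407.4 328.3 80 87.1
```

```text
0 shift [-0.0944, 0.1238, 0.206] turn [0.1675, -0.0009, 0.0006] rows 4.1
180 shift [-0.0944, 0.1238, 0.206] turn [-2.9741, -0.0009, -0.0013] rows 15.9
now 3.5 [0.5544 0.1381 0.0058] jaw 96.7 tilt 0.06 q1 q6 [ 0.587 -2.042] w 0.054 F [-1.45 -0.63  4.62]
t: 4.0
eef_pos: [0.5561, 0.1392, 0.1085]
ee_rot: [-1.348, 1.565, 0.34]
force: [-0.2, 1.2, -2.1]
width: 0.0534
0 shift [0.0281, 0.1257, 0.2052] turn [0.1679, 0.0017, 0.0054] rows 3.9
180 shift [0.0281, 0.1257, 0.2052] turn [-2.9737, -0.0081, 0.0026] rows 15.9
now 4.0 [0.5561 0.1392 0.1085] jaw 96.7 tilt 0.33 q1 q6 [ 0.587 -2.042] w 0.0534 F [-0.23  1.22 -2.05]
```

```bash
python3 -m crank '[[0.0281,0.1257,0.2052,0.168,0.002,0.005,0],[0.0281,0.1257,0.2052,0.168,0.002,0.005,0],[0.0281,0.1257,0.2052,0.168,0.002,0.005,0],[0.0281,0.1257,0.2052,0.168,0.002,0.005,0],[0.0281,0.1257,0.2052,0.168,0.002,0.005,0],[0.0281,0.1257,0.2052,0.168,0.002,0.005,0],[0.0281,0.1257,0.2052,0.168,0.002,0.005,0],[0.0281,0.1257,0.2052,0.168,0.002,0.005,0]]'; python3 go.py 407.4 328.3 9.5 87.1;python3 - <<'E'
from h import *
snap('wrist','w2');snap('scene','s2')
E
```

```text
t: 5.0
eef_pos: [0.4061, 0.3263, 0.077]
ee_rot: [2.225, 1.565, -2.541]
force: [-0.9, -0.5, -1.4]
width: 0.0536
0 shift [0.0675, -0.0015, 0.0023] turn [-0.0024, -0.0035, -0.0046] rows 1.1
180 shift [0.0675, -0.0015, 0.0023] turn [3.1391, -0.0072, 0.0055] rows 16.8
now 5.0 [0.4061 0.3263 0.077 ] jaw 87.0 tilt 0.33 q1 q6 [ 1.052 -2.673] w 0.0536 F [-0.94 -0.55 -1.39]
```

View pics/w2.png

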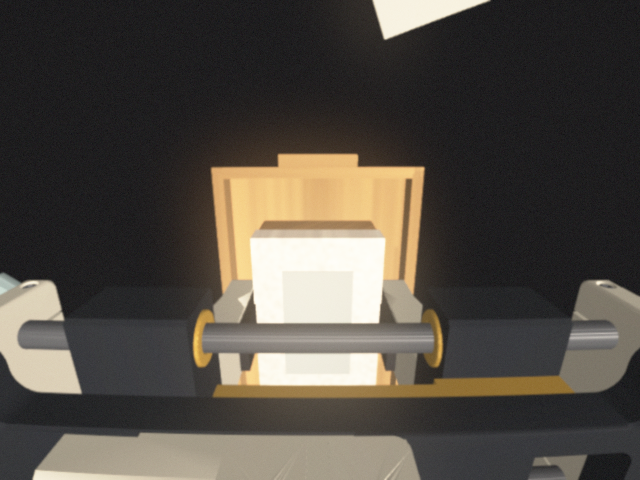

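View pics/s2.png

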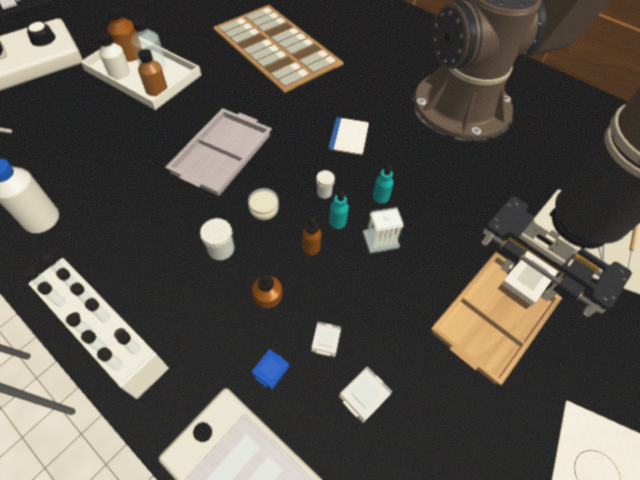

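```bash
python3 -m crank '[[0,-0.0015,0.0023,-0.002,-0.0035,-0.0046,0],[0.025,-0.0015,0.0023,-0.002,-0.0035,-0.0046,0],[0.045,-0.0015,0.0023,-0.002,-0.0035,-0.0046,0],[0.058,-0.0015,0.0023,-0.002,-0.0035,-0.0046,0],[0.064,-0.0015,0.0023,-0.002,-0.0035,-0.0046,0],[0.064,-0.0015,0.0023,-0.002,-0.0035,-0.0046,0]]'; python3 go.py 407.4 328.3 9.2 87.1
```

```text
t: 5.85
eef_pos: [0.407, 0.3293, 0.013]
ee_rot: [-2.709, 1.571, -1.187]
force: [-0.4, 0.0, -2.0]
width: 0.0538
0 shift [0.0038, -0.0005, -0.001] turn [0.0015, -0.0001, 0.0001] rows 0.1
180 shift [0.0038, -0.0005, -0.001] turn [-3.1401, -0.0001, -0.0002] rows 16.8
now 5.85 [0.407  0.3293 0.013 ] jaw 87.2 tilt 0.01 q1 q6 [ 1.056 -2.676] w 0.0538 F [-0.41  0.01 -2.02]
```

```bash
python3 -m crank '[[0.002,0,0,0,0,0,0],[0.004,0,0,0,0,0,0],[0.0045,0,0,0,0,0,0],[0.0045,0,0,0,0,0,0]]'; python3 go.py 407.4 328.3 8.8 87.1
```

```text
t: 6.35
eef_pos: [0.4069, 0.3294, 0.0088]
ee_rot: [-0.605, 1.57, 0.917]
force: [-0.5, -0.8, 1.1]
width: 0.0536
0 shift [0.0, -0.0005, -0.0011] turn [0.0015, 0.0004, 0.0002] rows 0.0
180 shift [0.0, -0.0005, -0.0011] turn [-3.1401, -0.0004, 0.0006] rows 16.8
now 6.35 [0.4069 0.3294 0.0088] jaw 87.2 tilt 0.03 q1 q6 [ 1.056 -2.676] w 0.0536 F [-0.48 -0.82  1.1 ]
```

```bash
python3 -m crank '[[0,0,0,0,0,0,0.69],[0,0,0,0,0,0,0.69],[0,0,0,0,0,0,0.69],[-0.03,0,0,0,0,0,0.69],[-0.09,0,0,0,0,0,0.69],[-0.15,0,0,0,0,0,0.69],[-0.15,0,0,0,0,0,0.69]]'; python3 go.py 677.5 128.4 130 118
```

```text
t: 7.22
eef_pos: [0.4087, 0.3318, 0.1639]
ee_rot: [-0.581, 1.561, 0.941]
force: [0.7, -0.0, -0.8]
width: 0.0602
0 shift [0.0338, -0.2781, -0.1904] turn [-0.5371, 0.0066, 0.0075] rows 5.4
180 shift [0.0338, -0.2781, -0.1904] turn [2.6044, 0.01, -0.0088] rows 13.9
now 7.225 [0.4087 0.3318 0.1639] jaw 87.2 tilt 0.57 q1 q6 [ 1.056 -2.676] w 0.0602 F [ 0.71 -0.04 -0.81]
```

```bash
python3 -m crank '[[0.0338,-0.278,-0.1904,-0.537,0.0066,0.0075,0.7],[0.0338,-0.278,-0.1904,-0.537,0.0066,0.0075,0.7],[0.0338,-0.278,-0.1904,-0.537,0.0066,0.0075,0.7],[0.0338,-0.278,-0.1904,-0.537,0.0066,0.0075,0.7],[0.0338,-0.278,-0.1904,-0.537,0.0066,0.0075,0.7],[0.0338,-0.278,-0.1904,-0.537,0.0066,0.0075,0.7],[0.0338,-0.278,-0.1904,-0.537,0.0066,0.0075,0.7],[0.0338,-0.278,-0.1904,-0.537,0.0066,0.0075,0.7]]'; python3 go.py 677.5 128.4 4 118;python3 - <<'E'
from fit import *
f=snap('wrist','w3');T=snap('top','t3')
im=T['pixels'];
from station import get_state
M['slide_box']=[box(80,54,0,32)]
cv2.imwrite('pics/c6.png',cv2.resize(im[220:350,100:230,::-1],None,fx=4,fy=4,interpolation=cv2.INTER_CUBIC))
E
```

```text
t: 8.22
eef_pos: [0.6746, 0.1251, 0.1238]
ee_rot: [1.934, 1.56, -2.291]
force: [0.3, -0.7, -0.1]
width: 0.0613
0 shift [0.1197, -0.0053, 0.002] turn [-0.0017, -0.0039, -0.0103] rows 1.9
180 shift [0.1197, -0.0053, 0.002] turn [3.1398, -0.0161, 0.0061] rows 16.8
now 8.225 [0.6746 0.1251 0.1238] jaw 117.9 tilt 0.63 q1 q6 [ 0.469 -1.555] w 0.0613 F [ 0.32 -0.66 -0.06]
```

View pics/w3.png

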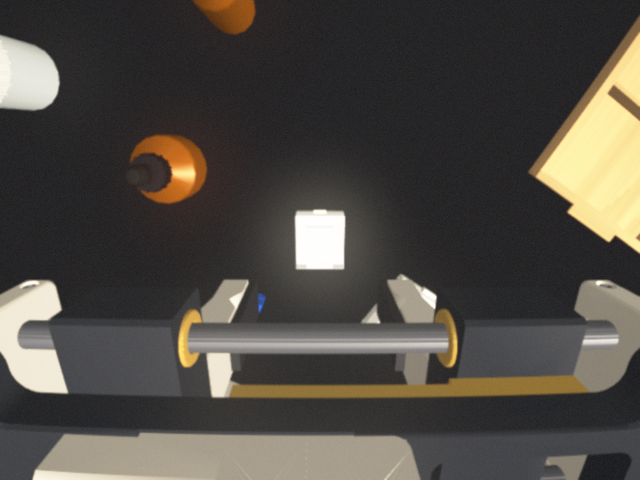

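View pics/c6.png

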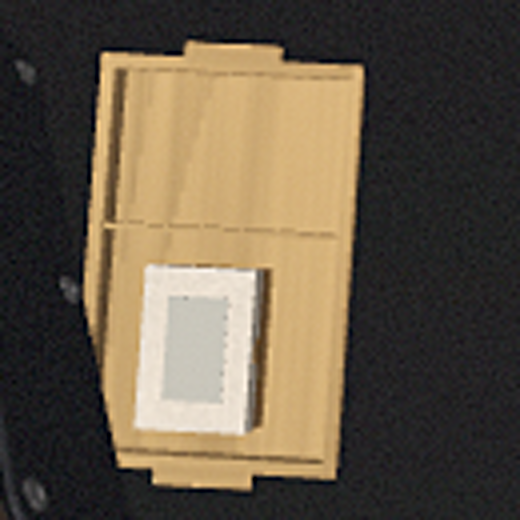

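```bash
python3 go.py 677.5 128.4 4 118
python3 - <<'E'
from fit import *
T=load('top0');T3=load('t3')
c=np.array([(148,267),(257,270),(247,433),(136,429)])/4+[100,220]-.375
p=pix(T3,c,.035);print((p*1000).round(1).tolist(),p.mean(0)*1000)
e=p[0]-p[3]+p[1]-p[2];print(np.degrees(np.arctan2(e[1],e[0])))
E
```

```text
0 shift [0.1207, -0.0049, 0.001] turn [-0.0, -0.0041, -0.009] rows 1.9
180 shift [0.1207, -0.0049, 0.001] turn [3.1416, -0.0141, 0.0064] rows 16.8
now 8.325 [0.6744 0.1261 0.1247] jaw 118.0 tilt 0.57 q1 q6 [ 0.471 -1.555] w 0.0613 F [-0.36 -0.45 -0.38]
[[449.3, 353.3, 35.0], [448.0, 298.4, 35.0], [367.3, 301.8, 35.0], [369.0, 357.4, 35.0]] [408.37663146 327.733753    35.        ]
-2.6935733254302443
```

```bash
python3 -m crank '[[0.03,-0.0049,0.001,0,-0.0041,-0.009,0.7],[0.07,-0.0049,0.001,0,-0.0041,-0.009,0.7],[0.1,-0.0049,0.001,0,-0.0041,-0.009,0.7],[0.115,-0.0049,0.001,0,-0.0041,-0.009,0.7],[0.12,-0.0049,0.001,0,-0.0041,-0.009,0.7],[0.12,-0.0049,0.001,0,-0.0041,-0.009,0.7]]'; python3 go.py 677.5 128.4 4 118
```

```text
t: 9.07
eef_pos: [0.6788, 0.1282, 0.0057]
ee_rot: [-1.799, 1.569, 0.26]
force: [-0.9, -0.2, -0.4]
width: 0.0614
0 shift [0.0017, 0.001, 0.0008] turn [-0.0003, -0.0003, 0.0015] rows 0.0
180 shift [0.0017, 0.001, 0.0008] turn [3.1413, 0.0023, 0.0005] rows 16.8
now 9.075 [0.6788 0.1282 0.0057] jaw 118.0 tilt 0.09 q1 q6 [ 0.468 -1.551] w 0.0614 F [-0.86 -0.25 -0.42]
```

```bash
python3 -m crank '[[0.0015,0.001,0.0008,0,0,0,0.7],[0.0015,0.001,0.0008,0,0,0,0],[0.0015,0.001,0.0008,0,0,0,0],[0.0015,0.001,0.0008,0,0,0,0],[0.0015,0.001,0.0008,0,0,0,0]]' 12; python3 go.py 677.5 128.4 4 118
```

```text
t: 9.7
eef_pos: [0.6772, 0.1279, 0.0035]
ee_rot: [-1.967, 1.57, 0.092]
force: [-1.4, 0.1, 2.5]
width: 0.0403
0 shift [-0.0005, -0.0005, 0.0003] turn [-0.0009, -0.0002, 0.0006] rows 0.0
180 shift [-0.0005, -0.0005, 0.0003] turn [3.1407, 0.0009, 0.0004] rows 16.8
now 9.7 [0.6772 0.1279 0.0035] jaw 118.0 tilt 0.03 q1 q6 [ 0.469 -1.552] w 0.0403 F [-1.39  0.06  2.52]
```

```bash
python3 -m crank '[[-0.03,0,0,0,0,0,0],[-0.08,0,0,0,0,0,0],[-0.12,0,0,0,0,0,0],[-0.12,0,0,0,0,0,0]]'; python3 go.py 406.9 328.8 100 87.2
```

```text
t: 10.2
eef_pos: [0.6792, 0.1287, 0.1276]
ee_rot: [-1.717, 1.564, 0.342]
force: [-0.7, -0.8, -0.6]
width: 0.0397
0 shift [0.0262, 0.1468, 0.3045] turn [0.5371, 0.0009, 0.0073] rows 5.4
180 shift [0.0262, 0.1468, 0.3045] turn [-2.6045, -0.0098, 0.0012] rows 13.9
now 10.2 [0.6792 0.1287 0.1276] jaw 118.0 tilt 0.42 q1 q6 [ 0.469 -1.552] w 0.0397 F [-0.69 -0.76 -0.58]
```

```bash
python3 -m crank '[[0.0262,0.1468,0.3045,0.537,0.001,0.007,0],[0.0262,0.1468,0.3045,0.537,0.001,0.007,0],[0.0262,0.1468,0.3045,0.537,0.001,0.007,0],[0.0262,0.1468,0.3045,0.537,0.001,0.007,0],[0.0262,0.1468,0.3045,0.537,0.001,0.007,0],[0.0262,0.1468,0.3045,0.537,0.001,0.007,0],[0.0262,0.1468,0.3045,0.537,0.001,0.007,0],[0.0262,0.1468,0.3045,0.537,0.001,0.007,0],[0.0262,0.1468,0.3045,0.537,0.001,0.007,0]]'; python3 go.py 406.9 328.8 43 87.2;python3 - <<'E'
from fit import *
f=snap('wrist','w4')
E
```

```text
t: 11.32
eef_pos: [0.4052, 0.3275, 0.0967]
ee_rot: [2.038, 1.564, -2.724]
force: [0.2, -0.0, 0.3]
width: 0.0403
0 shift [0.0537, -0.0019, 0.0016] turn [-0.0016, -0.0032, -0.0063] rows 0.9
180 shift [0.0537, -0.0019, 0.0016] turn [3.14, -0.0098, 0.005] rows 16.8
now 11.325 [0.4052 0.3275 0.0967] jaw 87.1 tilt 0.4 q1 q6 [ 1.053 -2.671] w 0.0403 F [ 0.24 -0.03  0.32]
```

View pics/w4.png

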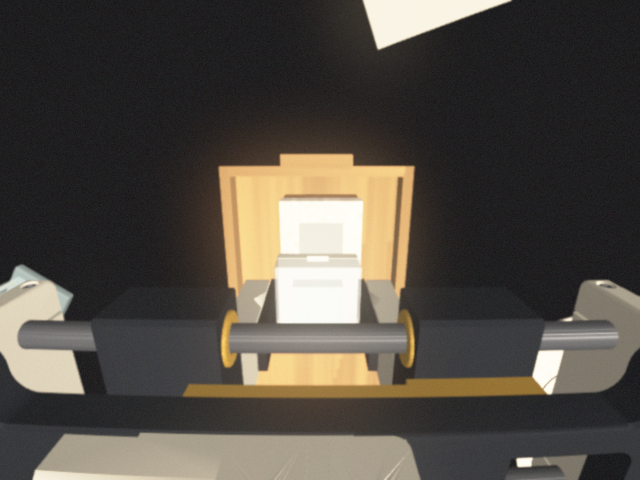

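```bash
python3 -m crank '[[0.01,-0.0019,0.0016,-0.0016,-0.003,-0.006,0],[0.03,-0.0019,0.0016,-0.0016,-0.003,-0.006,0],[0.045,-0.0019,0.0016,-0.0016,-0.003,-0.006,0],[0.051,-0.0019,0.0016,-0.0016,-0.003,-0.006,0],[0.051,-0.0019,0.0016,-0.0016,-0.003,-0.006,0],[0.051,-0.0019,0.0016,-0.0016,-0.003,-0.006,0]]'; python3 go.py 406.9 328.8 38.5 87.2;python3 - <<'E'
from fit import *
f=snap('wrist','w5')
E
```

```text
t: 12.12
eef_pos: [0.4066, 0.3298, 0.0464]
ee_rot: [-0.436, 1.57, 1.087]
force: [0.0, -0.4, -0.2]
width: 0.0396
0 shift [0.0079, -0.0004, -0.001] turn [0.0014, 0.0009, 0.0004] rows 0.1
180 shift [0.0079, -0.0004, -0.001] turn [-3.1402, -0.0007, 0.0014] rows 16.8
now 12.125 [0.4066 0.3298 0.0464] jaw 87.3 tilt 0.06 q1 q6 [ 1.057 -2.675] w 0.0396 F [ 0.   -0.35 -0.22]
```

View pics/w5.png

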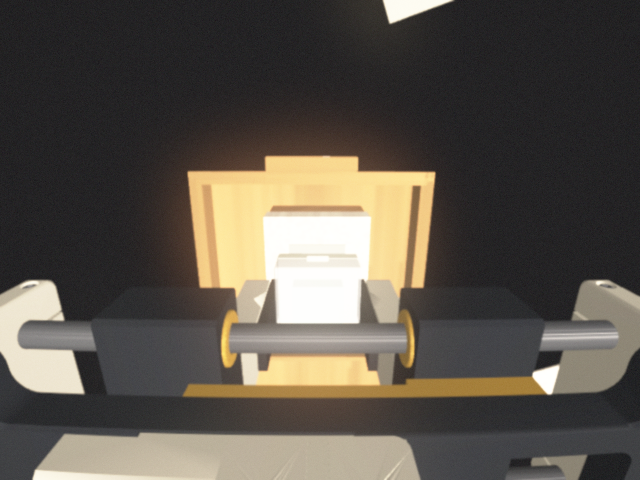

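```bash
python3 -m crank '[[0.003,0,-0.0003,0,0,0,0],[0.006,0,-0.0003,0,0,0,0],[0.0072,0,-0.0003,0,0,0,0],[0.0079,0,-0.0003,0,0,0,0],[0.0079,0,-0.0003,0,0,0,0]]'; python3 go.py 406.9 328.8 38.5 87.2
```

```text
t: 12.8
eef_pos: [0.4062, 0.3291, 0.0385]
ee_rot: [1.174, 1.571, 2.697]
force: [-2.5, -2.2, 6.3]
width: 0.0398
0 shift [-0.0, -0.0007, -0.0003] turn [0.0015, 0.0, -0.0001] rows 0.0
180 shift [-0.0, -0.0007, -0.0003] turn [-3.1401, 0.0002, 0.0001] rows 16.8
now 12.8 [0.4062 0.3291 0.0385] jaw 87.3 tilt 0.01 q1 q6 [ 1.056 -2.675] w 0.0398 F [-2.53 -2.22  6.28]
```

```bash
python3 -m crank '[[0,0,0,0,0,0,0.6],[0,0,0,0,0,0,0.6],[0,0,0,0,0,0,0.6],[-0.03,0,0,0,0,0,0.7],[-0.09,0,0,0,0,0,0.8],[-0.12,0,0,0,0,0,0.9],[-0.12,0,0,0,0,0,0.9]]'; python3 go.py 669 -139.2 150 90; python3 go.py 669 -139.2 150 60
```

```text
t: 13.68
eef_pos: [0.4073, 0.3305, 0.1608]
ee_rot: [-0.51, 1.565, 1.013]
force: [-0.6, 0.0, -1.1]
width: 0.0781
0 shift [0.0093, -0.2836, -0.4569] turn [-0.0473, 0.0049, 0.0029] rows 8.6
180 shift [0.0093, -0.2836, -0.4569] turn [3.0942, 0.0045, -0.0076] rows 16.6
now 13.675 [0.4073 0.3305 0.1608] jaw 87.3 tilt 0.33 q1 q6 [ 1.056 -2.675] w 0.0781 F [-0.6   0.03 -1.08]
0 shift [0.0093, -0.2836, -0.4569] turn [0.4763, 0.0056, 0.0016] rows 8.6
180 shift [0.0093, -0.2836, -0.4569] turn [-2.6653, -0.0021, 0.0076] rows 14.3
now 13.675 [0.4073 0.3305 0.1608] jaw 87.3 tilt 0.33 q1 q6 [ 1.056 -2.675] w 0.0781 F [-0.6   0.03 -1.08]
```

```bash
python3 -m crank '[[0,-0.2836,-0.4569,0,0.005,0.003,1],[0,-0.2836,-0.4569,0,0.005,0.003,1],[0,-0.2836,-0.4569,0,0.005,0.003,1],[0,-0.2836,-0.4569,0,0.005,0.003,1],[0,-0.2836,-0.4569,0,0.005,0.003,1],[0,-0.2836,-0.4569,0,0.005,0.003,1],[0,-0.2836,-0.4569,0,0.005,0.003,1],[0,-0.2836,-0.4569,0,0.005,0.003,1],[0,-0.2836,-0.4569,0,0.005,0.003,1],[0,-0.2836,-0.4569,0,0.005,0.003,1]]'; python3 go.py 669 -139.2 120 87.2;python3 - <<'E'
from fit import *
f=snap('wrist','w6');T=snap('top','t6')
cv2.imwrite('pics/c7.png',cv2.resize(T['pixels'][220:350,100:230,::-1],None,fx=4,fy=4,interpolation=cv2.INTER_CUBIC))
E
```

```text
t: 14.92
eef_pos: [0.6678, -0.1435, 0.1553]
ee_rot: [2.264, 1.563, -2.499]
force: [-0.7, 1.0, 1.6]
width: 0.0878
0 shift [0.0353, -0.0012, 0.0045] turn [-0.0024, -0.0051, -0.0061] rows 0.6
180 shift [0.0353, -0.0012, 0.0045] turn [3.1392, -0.0096, 0.008] rows 16.8
now 14.925 [ 0.6678 -0.1435  0.1553] jaw 87.1 tilt 0.46 q1 q6 [ 0.075 -1.7  ] w 0.0878 F [-0.74  0.99  1.58]
```

View pics/w6.png

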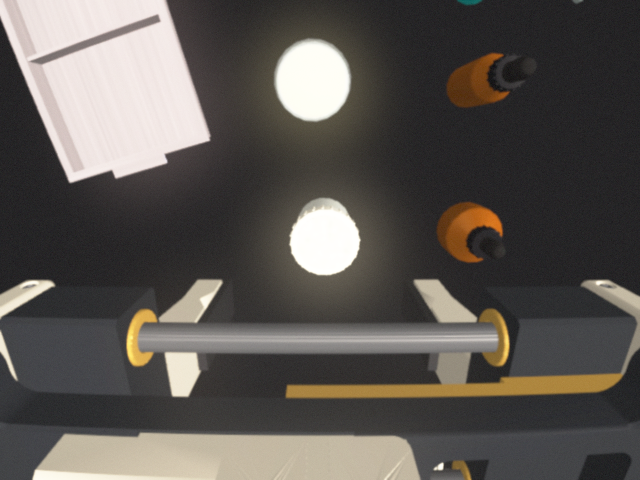

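View pics/c7.png

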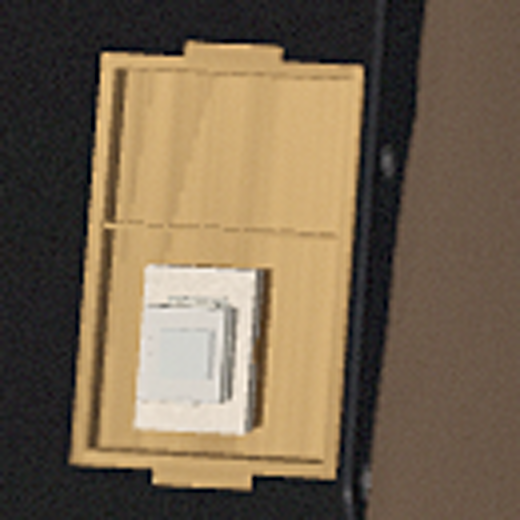

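Run:
```python
from fit import *
T=load('t6')
for z,c in((.035,[(148,267),(257,270),(247,433),(136,429)]),(.055,[(143,307),(227,306),(222,402),(137,403)])):
    p=pix(T,np.array(c)/4+[100,220]-.375,z);print(p.mean(0)*1000,(p*1000).round(0).tolist())
# overlay prediction
im=cv2.resize(T['pixels'][220:350,100:230,::-1],None,fx=6,fy=6,interpolation=cv2.INTER_CUBIC)[200:,100:500].copy()
a=np.radians(-2.8);R=np.array([[np.cos(a),-np.sin(a),0],[np.sin(a),np.cos(a),0],[0,0,1]])
for cx,cy,bx in((408.4,327.7,box(80,54,3,35)),(408.4,327.7,box(46,40,35,55))):
    q=(proj(T,bx@R.T+[cx/1e3,cy/1e3,0])-[100,220]+.5)*6-.5-[100,200]
    for k in (0,1):
        cv2.polylines(im,[q[k::2][[0,1,3,2]].round().astype(np.int32)],True,((0,0,255),(0,160,0))[k],1)
cv2.imwrite('pics/c8.png',im)
```

```text
[408.37663146 327.733753    35.        ] [[449.0, 353.0, 35.0], [448.0, 298.0, 35.0], [367.0, 302.0, 35.0], [369.0, 357.0, 35.0]]
[407.38567759 328.26670888  55.        ] [[430.0, 348.0, 55.0], [431.0, 307.0, 55.0], [384.0, 308.0, 55.0], [384.0, 350.0, 55.0]]
```

View pics/c8.png

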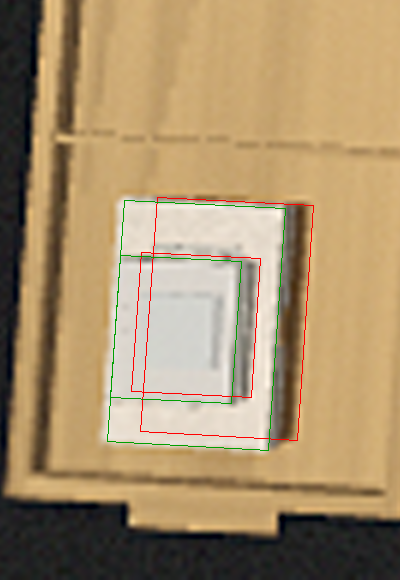

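The slide box sits flat in the large compartment and the cover box is centred on it to about 1 mm. Next is the large pot, seen at wrist (325,240).

```bash
python3 go.py 669 -139.2 36 87.2; python3 -m crank '[[0.04,-0.001,0.0045,-0.002,-0.005,-0.006,1],[0.08,-0.001,0.0045,-0.002,-0.005,-0.006,1],[0.11,-0.001,0.0045,-0.002,-0.005,-0.006,1],[0.118,-0.001,0.0045,-0.002,-0.005,-0.006,1],[0.118,-0.001,0.0045,-0.002,-0.005,-0.006,1]]'; python3 go.py 669 -139.2 36 87.2
```

```text
0 shift [0.1201, -0.0025, 0.0026] turn [-0.0, -0.0047, -0.0056] rows 1.9
180 shift [0.1201, -0.0025, 0.0026] turn [3.1416, -0.0089, 0.0073] rows 16.8
now 15.025 [ 0.6671 -0.1411  0.1562] jaw 87.2 tilt 0.42 q1 q6 [ 0.079 -1.701] w 0.0874 F [ 0.31  0.31 -0.18]
t: 15.65
eef_pos: [0.6687, -0.1362, 0.0401]
ee_rot: [-1.559, 1.568, -0.033]
force: [0.0, -0.1, -0.5]
width: 0.0879
0 shift [0.0041, -0.0005, -0.003] turn [0.0044, 0.0, 0.0026] rows 0.1
180 shift [0.0041, -0.0005, -0.003] turn [-3.1372, -0.0041, 0.0001] rows 16.8
now 15.65 [ 0.6687 -0.1362  0.0401] jaw 87.5 tilt 0.15 q1 q6 [ 0.084 -1.7  ] w 0.0879 F [ 0.05 -0.13 -0.47]
```

```bash
python3 -m crank '[[0.004,-0.0005,-0.003,0.004,0,0.002,1],[0.004,-0.0005,-0.003,0.004,0,0.002,0],[0.004,-0.0005,-0.003,0.004,0,0.002,0],[0.004,-0.0005,-0.003,0.004,0,0.002,0],[0.004,-0.0005,-0.003,0.004,0,0.002,0],[0.004,-0.0005,-0.003,0.004,0,0.002,0]]' 18; python3 go.py 669 -139.2 36 87.2;python3 - <<'E'
from fit import *
f=snap('scene','s6')
E
```

```text
t: 16.4
eef_pos: [0.6691, -0.1398, 0.0361]
ee_rot: [-1.344, 1.57, 0.177]
force: [-0.8, 0.2, 1.3]
width: 0.0532
0 shift [0.0001, 0.0002, 0.0006] turn [-0.0007, 0.0003, 0.0011] rows 0.0
180 shift [0.0001, 0.0002, 0.0006] turn [3.1409, 0.0018, -0.0004] rows 16.8
now 16.4 [ 0.6691 -0.1398  0.0361] jaw 87.2 tilt 0.07 q1 q6 [ 0.078 -1.699] w 0.0532 F [-0.81  0.2   1.32]
```

View pics/s6.png

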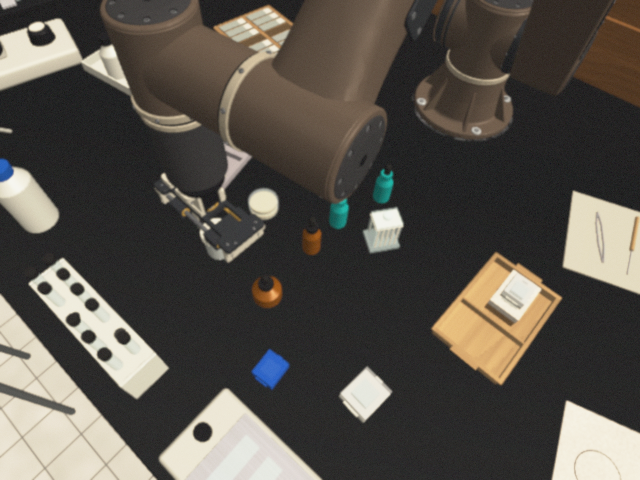

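```bash
python3 -m crank '[[-0.02,0,0,0,0,0,0],[-0.07,0,0,0,0,0,0],[-0.12,0,0,0,0,0,0],[-0.12,0,0,0,0,0,0]]'; python3 go.py 505.7 323.3 150 87.2
```

```text
t: 16.95
eef_pos: [0.6715, -0.1401, 0.161]
ee_rot: [-1.545, 1.562, -0.023]
force: [0.0, -0.1, -2.2]
width: 0.0533
0 shift [0.0094, 0.1885, 0.4547] turn [-0.0002, 0.0002, 0.0092] rows 7.9
180 shift [0.0094, 0.1885, 0.4547] turn [3.1414, 0.0144, -0.0004] rows 16.8
now 16.95 [ 0.6715 -0.1401  0.161 ] jaw 87.2 tilt 0.52 q1 q6 [ 0.078 -1.699] w 0.0533 F [ 0.02 -0.14 -2.21]
```

```bash
python3 -m crank '[[0,0.1885,0.4547,0,0,0.009,0],[0,0.1885,0.4547,0,0,0.009,0],[0,0.1885,0.4547,0,0,0.009,0],[0,0.1885,0.4547,0,0,0.009,0],[0,0.1885,0.4547,0,0,0.009,0],[0,0.1885,0.4547,0,0,0.009,0],[0,0.1885,0.4547,0,0,0.009,0],[0,0.1885,0.4547,0,0,0.009,0],[0,0.1885,0.4547,0,0,0.009,0],[0,0.1885,0.4547,0,0,0.009,0]]';python3 - <<'E'
from fit import *
f=snap('wrist','w7');f=snap('scene','s7')
E
python3 go.py 505.7 323.3 45 87.2
```

```text
t: 18.2
eef_pos: [0.5026, 0.3234, 0.1549]
ee_rot: [1.68, 1.561, -3.081]
force: [-0.2, 0.7, -1.9]
width: 0.0536
0 shift [0.1103, -0.0034, 0.001] turn [-0.0018, -0.0005, -0.0087] rows 1.8
180 shift [0.1103, -0.0034, 0.001] turn [3.1398, -0.0137, 0.0008] rows 16.8
now 18.3 [0.5033 0.3225 0.1553] jaw 87.1 tilt 0.5 q1 q6 [ 0.892 -2.509] w 0.0536 F [ 0.19 -0.13 -2.32]
```

View pics/w7.png

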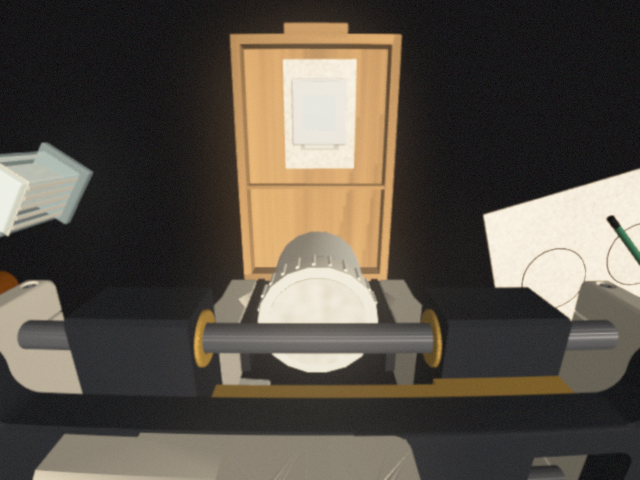

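View pics/s7.png

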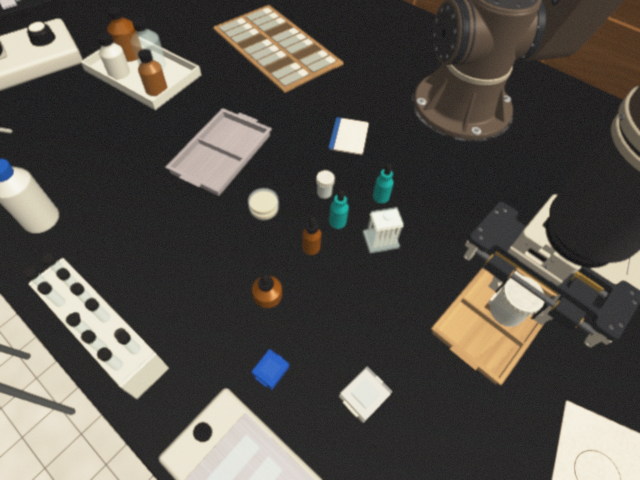

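```bash
python3 -m crank '[[0.02,-0.0034,0.001,-0.002,0,-0.0087,0],[0.06,-0.0034,0.001,-0.002,0,-0.0087,0],[0.09,-0.0034,0.001,-0.002,0,-0.0087,0],[0.108,-0.0034,0.001,-0.002,0,-0.0087,0],[0.108,-0.0034,0.001,-0.002,0,-0.0087,0],[0.108,-0.0034,0.001,-0.002,0,-0.0087,0]]'; python3 go.py 505.7 323.3 39.2 87.2
```

```text
t: 19.05
eef_pos: [0.5066, 0.3242, 0.0487]
ee_rot: [-1.013, 1.569, 0.509]
force: [0.2, -0.3, -1.2]
width: 0.0538
0 shift [0.0095, 0.0009, -0.0009] turn [0.0004, 0.0009, 0.0014] rows 0.2
180 shift [0.0095, 0.0009, -0.0009] turn [-3.1412, -0.0022, 0.0014] rows 16.8
now 19.05 [0.5066 0.3242 0.0487] jaw 87.2 tilt 0.1 q1 q6 [ 0.894 -2.514] w 0.0538 F [ 0.22 -0.3  -1.18]
```

```bash
python3 -m crank '[[0.004,0,0,0,0,0,0],[0.0075,0,0,0,0,0,0],[0.009,0,0,0,0,0,0],[0.0097,0,0,0,0,0,0],[0.0097,0,0,0,0,0,0]]'; python3 go.py 505.7 323.3 39 87.2
```

```text
t: 19.68
eef_pos: [0.5058, 0.3246, 0.039]
ee_rot: [-1.308, 1.57, 0.216]
force: [-2.4, -1.1, 6.7]
width: 0.0536
0 shift [-0.0, 0.0, -0.0013] turn [0.0017, 0.0003, 0.001] rows 0.0
180 shift [-0.0, 0.0, -0.0013] turn [-3.1398, -0.0015, 0.0004] rows 16.8
now 19.675 [0.5058 0.3246 0.039 ] jaw 87.3 tilt 0.06 q1 q6 [ 0.896 -2.514] w 0.0536 F [-2.43 -1.11  6.69]
```

```bash
python3 -m crank '[[0,0,0,0,0,0,0.75],[0,0,0,0,0,0,0.75],[0,0,0,0,0,0,0.75],[-0.03,0,0,0,0,0,0.85],[-0.08,0,0,0,0,0,0.85],[-0.13,0,0,0,0,0,0.85],[-0.13,0,0,0,0,0,0.85]]'; python3 go.py 450.6 79.4 165 52.5
```

```text
t: 20.55
eef_pos: [0.5077, 0.3263, 0.1728]
ee_rot: [-0.792, 1.562, 0.731]
force: [-0.2, -0.6, -1.4]
width: 0.0747
0 shift [0.006, 0.0454, -0.2493] turn [0.6075, 0.0079, 0.0042] rows 4.1
180 shift [0.006, 0.0454, -0.2493] turn [-2.5341, -0.0055, 0.0103] rows 13.6
now 20.55 [0.5077 0.3263 0.1728] jaw 87.3 tilt 0.5 q1 q6 [ 0.896 -2.514] w 0.0747 F [-0.17 -0.58 -1.45]
```

```bash
python3 -m crank '[[0,0.0454,-0.2493,0.6075,0.008,0.004,0.85],[0,0.0454,-0.2493,0.6075,0.008,0.004,0.85],[0,0.0454,-0.2493,0.6075,0.008,0.004,0.85],[0,0.0454,-0.2493,0.6075,0.008,0.004,0.85],[0,0.0454,-0.2493,0.6075,0.008,0.004,0.85],[0,0.0454,-0.2493,0.6075,0.008,0.004,0.85],[0,0.0454,-0.2493,0.6075,0.008,0.004,0.85],[0,0.0454,-0.2493,0.6075,0.008,0.004,0.85]]';python3 - <<'E'
from fit import *
f=snap('wrist','w8');T=snap('top','t8');f=snap('scene','s8')
E
python3 go.py 450.6 79.4 42 52.5
```

```text
t: 21.55
eef_pos: [0.4487, 0.0785, 0.1677]
ee_rot: [3.005, 1.562, -2.361]
force: [0.3, 1.1, -1.0]
width: 0.0745
0 shift [0.1258, -0.001, 0.0032] turn [0.0004, -0.0086, -0.0012] rows 2.0
180 shift [0.1258, -0.001, 0.0032] turn [-3.1412, 0.0018, -0.0134] rows 16.8
now 21.7 [0.4486 0.0782 0.1678] jaw 52.5 tilt 0.49 q1 q6 [ 0.609 -2.835] w 0.0741 F [-0.44  0.04 -0.25]
```

View pics/w8.png

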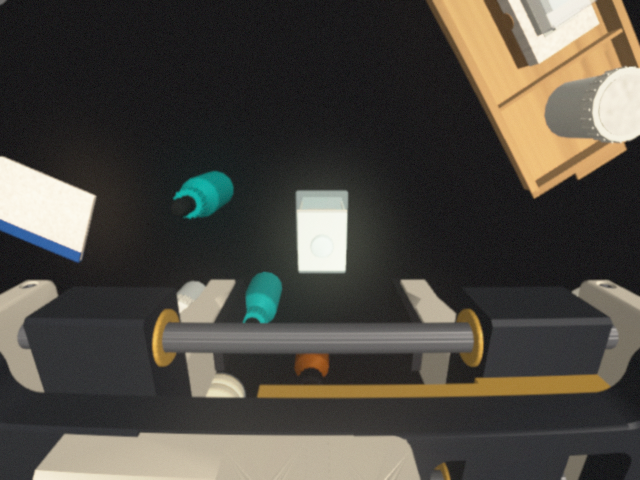

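View pics/t8.png

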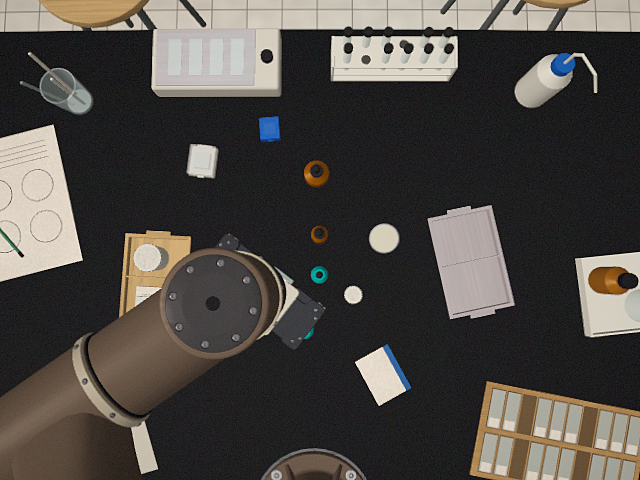

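The jar is centred between the fingers at wrist (322,235) and aligned, and the pot stands in the small compartment at top (150,257).

```bash
python3 -m crank '[[0.03,-0.001,0.0032,0,-0.0086,-0.001,0.85],[0.07,-0.001,0.0032,0,-0.0086,-0.001,0.85],[0.11,-0.001,0.0032,0,-0.0086,-0.001,0.85],[0.124,-0.001,0.0032,0,-0.0086,-0.001,0.85],[0.124,-0.001,0.0032,0,-0.0086,-0.001,0.85],[0.124,-0.001,0.0032,0,-0.0086,-0.001,0],[0.124,-0.001,0.0032,0,-0.0086,-0.001,0],[0.124,-0.001,0.0032,0,-0.0086,-0.001,0],[0.124,-0.001,0.0032,0,-0.0086,-0.001,0],[0.124,-0.001,0.0032,0,-0.0086,-0.001,0]]' 25;python3 go.py 450.6 79.4 42 52.5
```

```text
t: 22.95
eef_pos: [0.4508, 0.079, 0.0443]
ee_rot: [-0.223, 1.57, 0.693]
force: [-0.2, 0.4, 3.5]
width: 0.0382
0 shift [0.0023, 0.0004, 0.0002] turn [-0.0005, 0.0012, 0.0003] rows 0.0
180 shift [0.0023, 0.0004, 0.0002] turn [3.1411, 0.0004, -0.0018] rows 16.8
now 22.95 [0.4508 0.079  0.0443] jaw 52.5 tilt 0.07 q1 q6 [ 0.606 -2.831] w 0.0382 F [-0.23  0.4   3.49]
```

```bash
python3 -m crank '[[-0.02,0,0,0,0,0,0],[-0.07,0,0,0,0,0,0],[-0.12,0,0,0,0,0,0],[-0.14,0,0,0,0,0,0],[-0.14,0,0,0,0,0,0]]';python3 go.py 449.7 -331.3 180 101.7
```

```text
t: 23.58
eef_pos: [0.4509, 0.0791, 0.1851]
ee_rot: [-0.217, 1.567, 0.699]
force: [-1.0, 0.7, -3.0]
width: 0.0379
0 shift [0.0042, -0.2491, -0.3262] turn [-0.8594, 0.0028, 0.0021] rows 6.6
180 shift [0.0042, -0.2491, -0.3262] turn [2.2822, 0.0026, -0.0035] rows 12.2
now 23.575 [0.4509 0.0791 0.1851] jaw 52.5 tilt 0.2 q1 q6 [ 0.606 -2.832] w 0.0379 F [-1.04  0.66 -3.04]
```

```bash
python3 -m crank '[[0,-0.249,-0.326,-0.859,0.003,0.002,0],[0,-0.249,-0.326,-0.859,0.003,0.002,0],[0,-0.249,-0.326,-0.859,0.003,0.002,0],[0,-0.249,-0.326,-0.859,0.003,0.002,0],[0,-0.249,-0.326,-0.859,0.003,0.002,0],[0,-0.249,-0.326,-0.859,0.003,0.002,0],[0,-0.249,-0.326,-0.859,0.003,0.002,0],[0,-0.249,-0.326,-0.859,0.003,0.002,0],[0,-0.249,-0.326,-0.859,0.003,0.002,0],[0,-0.249,-0.326,-0.859,0.003,0.002,0]]';python3 - <<'E'
from fit import *
f=snap('wrist','w9');f=snap('scene','s9')
E
python3 go.py 449.7 -331.3 55 101.7
```

```text
t: 24.82
eef_pos: [0.4485, -0.3307, 0.1823]
ee_rot: [1.538, 1.566, -2.971]
force: [-0.2, -0.3, -2.5]
width: 0.0377
0 shift [0.1283, -0.0008, -0.0009] turn [0.0007, -0.0008, -0.0034] rows 2.1
180 shift [0.1283, -0.0008, -0.0009] turn [-3.1409, 0.0053, -0.0012] rows 16.8
now 24.925 [ 0.4491 -0.3304  0.1833] jaw 101.7 tilt 0.2 q1 q6 [-0.281 -1.086] w 0.0377 F [-0.01  0.47 -2.72]
```

View pics/w9.png

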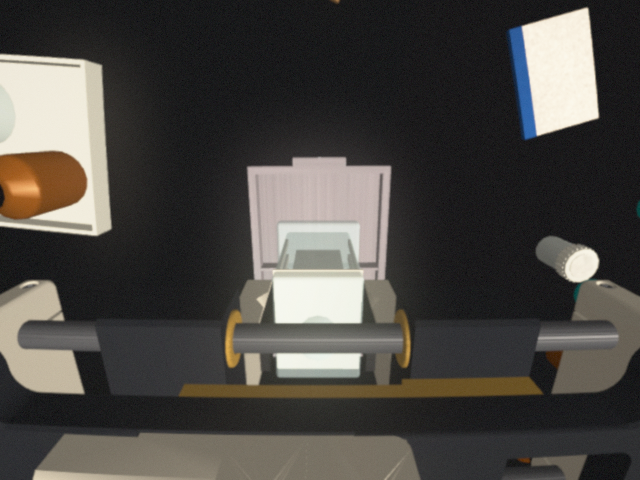

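View pics/s9.png

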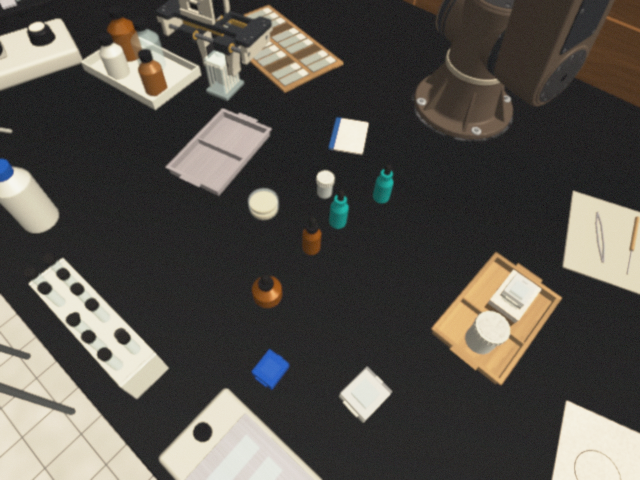

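```bash
python3 -m crank '[[0.03,-0.0008,-0.001,0,0,-0.003,0],[0.07,-0.0008,-0.001,0,0,-0.003,0],[0.11,-0.0008,-0.001,0,0,-0.003,0],[0.126,-0.0008,-0.001,0,0,-0.003,0],[0.126,-0.0008,-0.001,0,0,-0.003,0],[0.126,-0.0008,-0.001,0,0,-0.003,0]]';python3 go.py 449.7 -331.3 47.3 101.7
```

```text
t: 25.68
eef_pos: [0.4513, -0.3327, 0.0594]
ee_rot: [-2.489, 1.567, -0.713]
force: [-0.2, -0.9, -2.3]
width: 0.0374
0 shift [0.0121, 0.0013, 0.0018] turn [0.0005, -0.003, 0.0023] rows 0.2
180 shift [0.0121, 0.0013, 0.0018] turn [-3.141, -0.0036, -0.0046] rows 16.8
now 25.675 [ 0.4513 -0.3327  0.0594] jaw 101.7 tilt 0.21 q1 q6 [-0.285 -1.083] w 0.0374 F [-0.24 -0.94 -2.32]
```

```bash
python3 -m crank '[[0.004,0.001,0.0015,0,-0.003,0.002,0],[0.008,0.001,0.0015,0,-0.003,0.002,0],[0.01,0.001,0.0015,0,-0.003,0.002,0],[0.0115,0.001,0.0015,0,-0.003,0.002,0],[0.0115,0.001,0.0015,0,-0.003,0.002,0]]';python3 go.py 449.7 -331.3 47.3 101.7
```

```text
t: 26.3
eef_pos: [0.4486, -0.3312, 0.0473]
ee_rot: [0.929, 1.569, 2.704]
force: [-2.9, 2.8, 9.0]
width: 0.0379
0 shift [0.0, -0.001, -0.0003] turn [0.0, 0.0013, -0.0017] rows 0.0
180 shift [0.0, -0.001, -0.0003] turn [-3.1415, 0.0027, 0.002] rows 16.8
now 26.3 [ 0.4486 -0.3312  0.0473] jaw 101.7 tilt 0.12 q1 q6 [-0.285 -1.081] w 0.0379 F [-2.89  2.8   9.  ]
```

```bash
python3 -m crank '[[0,0,0,0,0,0,0.6],[0,0,0,0,0,0,0.6],[0,0,0,0,0,0,0.6],[-0.03,0,0,0,0,0,0.6],[-0.08,0,0,0,0,0,0.6],[-0.13,0,0,0,0,0,0.6],[-0.145,0,0,0,0,0,0.6],[-0.145,0,0,0,0,0,0.6]]';python3 - <<'E'
from fit import *
f=snap('wrist','w10');f=snap('scene','s10')
E
python3 go.py 553.8 -9.2 190 101.7
```

```text
t: 27.3
eef_pos: [0.4495, -0.3315, 0.1921]
ee_rot: [-0.423, 1.57, 1.351]
force: [-0.1, -0.3, -0.4]
width: 0.0525
0 shift [0.0002, -0.1684, 0.2938] turn [-0.0006, 0.0029, -0.0032] rows 5.4
180 shift [0.0002, -0.1684, 0.2938] turn [3.141, -0.005, -0.0046] rows 16.8
now 27.4 [ 0.4483 -0.331   0.1898] jaw 101.7 tilt 0.25 q1 q6 [-0.285 -1.081] w 0.0522 F [ 0.46  0.24 -1.61]
```

View pics/s10.png

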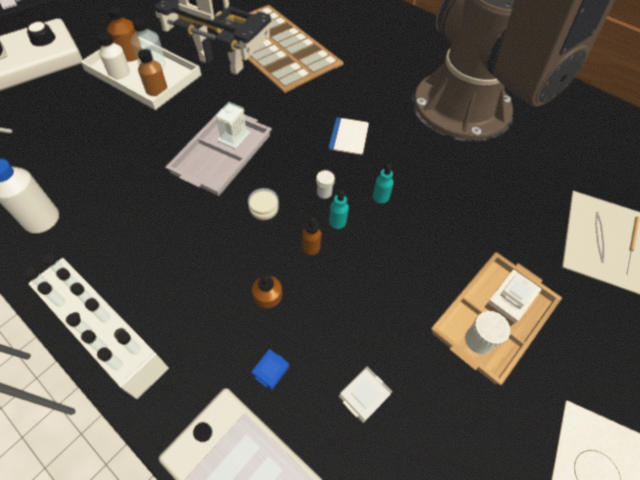

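The jar stands upright in the near compartment at scene (233,125). Next is the slim amber bottle at scene (312,240).

```bash
python3 -m crank '[[0,-0.1684,0.2938,0,0.003,-0.003,0.75],[0,-0.1684,0.2938,0,0.003,-0.003,0.75],[0,-0.1684,0.2938,0,0.003,-0.003,0.75],[0,-0.1684,0.2938,0,0.003,-0.003,0.75],[0,-0.1684,0.2938,0,0.003,-0.003,0.75],[0,-0.1684,0.2938,0,0.003,-0.003,0.75],[0,-0.1684,0.2938,0,0.003,-0.003,0.75],[0,-0.1684,0.2938,0,0.003,-0.003,0.75]]';python3 - <<'E'
from fit import *
f=snap('wrist','w11')
E
python3 go.py 553.8 -9.2 34 101.7
```

```text
t: 28.4
eef_pos: [0.5536, -0.01, 0.1901]
ee_rot: [2.472, 1.569, -2.036]
force: [-0.4, -0.5, -0.4]
width: 0.0655
0 shift [0.1564, -0.0004, 0.0014] turn [-0.0009, -0.0016, -0.0007] rows 2.5
180 shift [0.1564, -0.0004, 0.0014] turn [3.1407, -0.0011, 0.0026] rows 16.8
now 28.45 [ 0.5537 -0.0103  0.1904] jaw 101.6 tilt 0.1 q1 q6 [ 0.336 -1.704] w 0.066 F [-0.07 -0.83 -0.45]
```

View pics/w11.png

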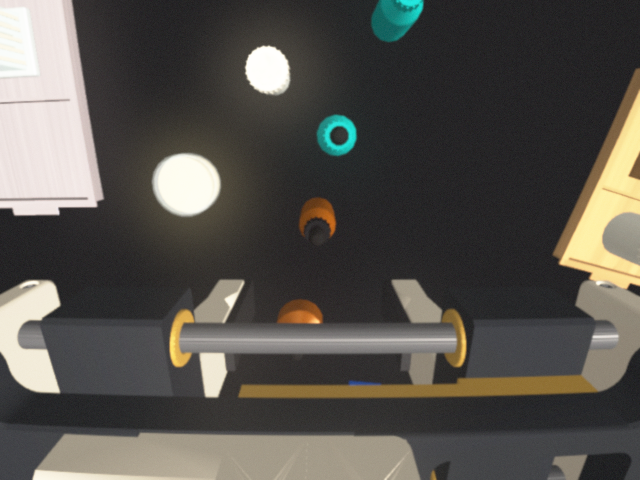

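```bash
python3 -m crank '[[0.04,-0.0004,0.0014,0,0,0,0.75],[0.085,-0.0004,0.0014,0,0,0,0.75],[0.125,-0.0004,0.0014,0,0,0,0.75],[0.148,-0.0004,0.0014,0,0,0,0.75],[0.155,-0.0004,0.0014,0,0,0,0.75],[0.155,-0.0004,0.0014,0,0,0,0.75]]';python3 go.py 553.8 -9.2 34 101.7
```

```text
t: 29.2
eef_pos: [0.5548, -0.009, 0.0366]
ee_rot: [-2.587, 1.569, -0.813]
force: [0.6, -0.1, 0.2]
width: 0.0658
0 shift [0.0026, 0.001, -0.0] turn [-0.0011, -0.0017, 0.001] rows 0.0
180 shift [0.0026, 0.001, -0.0] turn [3.1405, 0.0016, 0.0026] rows 16.8
now 29.2 [ 0.5548 -0.009   0.0366] jaw 101.6 tilt 0.11 q1 q6 [ 0.338 -1.708] w 0.0658 F [ 0.56 -0.05  0.25]
```

```bash
python3 -m crank '[[0.0025,0.001,0,0,-0.002,0.001,0.75],[0.0025,0.001,0,0,-0.002,0.001,0],[0.0025,0.001,0,0,-0.002,0.001,0],[0.0025,0.001,0,0,-0.002,0.001,0],[0.0025,0.001,0,0,-0.002,0.001,0],[0.0025,0.001,0,0,-0.002,0.001,0]]' 20;python3 go.py 553.8 -9.2 34 101.7
```

```text
t: 29.95
eef_pos: [0.554, -0.0084, 0.0341]
ee_rot: [-0.889, 1.57, 0.886]
force: [-0.6, 0.5, 1.8]
width: 0.0332
0 shift [0.0001, 0.0003, -0.0007] turn [-0.0002, 0.0005, 0.0006] rows 0.0
180 shift [0.0001, 0.0003, -0.0007] turn [3.1414, 0.001, -0.0008] rows 16.8
now 29.95 [ 0.554  -0.0084  0.0341] jaw 101.7 tilt 0.05 q1 q6 [ 0.338 -1.704] w 0.0332 F [-0.63  0.48  1.78]
```

```bash
python3 -m crank '[[-0.02,0,0,0,0,0,0],[-0.07,0,0,0,0,0,0],[-0.12,0,0,0,0,0,0],[-0.14,0,0,0,0,0,0],[-0.14,0,0,0,0,0,0]]';python3 go.py 545.7 -311.5 175 101.7
```

```text
t: 30.58
eef_pos: [0.5546, -0.0083, 0.1756]
ee_rot: [-1.332, 1.567, 0.442]
force: [-0.1, 0.3, -1.5]
width: 0.033
0 shift [0.0001, 0.0701, -0.2951] turn [-0.0002, 0.0009, 0.0038] rows 4.9
180 shift [0.0001, 0.0701, -0.2951] turn [3.1414, 0.0059, -0.0014] rows 16.8
now 30.575 [ 0.5546 -0.0083  0.1756] jaw 101.7 tilt 0.22 q1 q6 [ 0.338 -1.704] w 0.033 F [-0.07  0.25 -1.51]
```

```bash
python3 -m crank '[[0,0.07,-0.295,0,0.001,0.004,0],[0,0.07,-0.295,0,0.001,0.004,0],[0,0.07,-0.295,0,0.001,0.004,0],[0,0.07,-0.295,0,0.001,0.004,0],[0,0.07,-0.295,0,0.001,0.004,0],[0,0.07,-0.295,0,0.001,0.004,0],[0,0.07,-0.295,0,0.001,0.004,0],[0,0.07,-0.295,0,0.001,0.004,0]]';python3 - <<'E'
from fit import *
f=snap('wrist','w12')
E
python3 go.py 545.7 -311.5 37 101.7
```

```text
t: 31.58
eef_pos: [0.5449, -0.3106, 0.1732]
ee_rot: [1.546, 1.566, -2.962]
force: [0.1, 0.1, -0.8]
width: 0.0333
0 shift [0.1366, -0.0009, -0.001] turn [0.0012, -0.0002, -0.0039] rows 2.2
180 shift [0.1366, -0.0009, -0.001] turn [-3.1404, 0.0062, -0.0003] rows 16.8
now 31.625 [ 0.5451 -0.3105  0.1736] jaw 101.8 tilt 0.23 q1 q6 [-0.206 -1.16 ] w 0.0335 F [-0.09  0.55 -0.76]
```

View pics/w12.png

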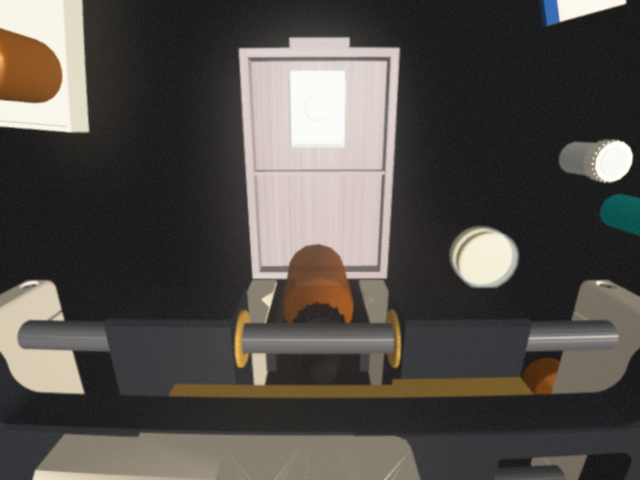

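```bash
python3 -m crank '[[0.03,-0.0009,-0.001,0.001,0,-0.004,0],[0.07,-0.0009,-0.001,0.001,0,-0.004,0],[0.11,-0.0009,-0.001,0.001,0,-0.004,0],[0.124,-0.0009,-0.001,0.001,0,-0.004,0],[0.124,-0.0009,-0.001,0.001,0,-0.004,0],[0.124,-0.0009,-0.001,0.001,0,-0.004,0]]';python3 go.py 545.7 -311.5 37 101.7
```

```text
t: 32.38
eef_pos: [0.547, -0.3128, 0.0516]
ee_rot: [-2.212, 1.568, -0.438]
force: [0.2, 0.1, -0.3]
width: 0.0331
0 shift [0.0146, 0.001, 0.0015] turn [-0.0005, -0.0019, 0.0026] rows 0.2
180 shift [0.0146, 0.001, 0.0015] turn [3.1411, 0.0041, 0.003] rows 16.8
now 32.375 [ 0.547  -0.3128  0.0516] jaw 101.7 tilt 0.19 q1 q6 [-0.21  -1.158] w 0.0331 F [ 0.19  0.09 -0.35]
```

```bash
python3 -m crank '[[0.005,0.001,0.0015,0,-0.002,0.0025,0],[0.01,0.001,0.0015,0,-0.002,0.0025,0],[0.0128,0.001,0.0015,0,-0.002,0.0025,0],[0.014,0.001,0.0015,0,-0.002,0.0025,0],[0.014,0.001,0.0015,0,-0.002,0.0025,0]]';python3 go.py 545.7 -311.5 37 101.7
```

```text
t: 33.0
eef_pos: [0.5447, -0.3116, 0.037]
ee_rot: [1.094, 1.569, 2.868]
force: [-2.8, 2.2, 7.6]
width: 0.0331
0 shift [-0.0, -0.001, -0.0001] turn [-0.0009, 0.0008, -0.0016] rows 0.0
180 shift [-0.0, -0.001, -0.0001] turn [3.1407, -0.0024, -0.0013] rows 16.8
now 33.0 [ 0.5447 -0.3116  0.037 ] jaw 101.6 tilt 0.1 q1 q6 [-0.209 -1.158] w 0.0331 F [-2.81  2.25  7.6 ]
```

```bash
python3 -m crank '[[0,0,0,0,0,0,0.7],[0,0,0,0,0,0,0.7],[0,0,0,0,0,0,0.7],[-0.03,0,0,0,0,0,0.7],[-0.08,0,0,0,0,0,0.7],[-0.13,0,0,0,0,0,0.7],[-0.18,0,0,0,0,0,0.7],[-0.18,0,0,0,0,0,0.7]]'; python3 go.py 480 20 230 101
```

```text
t: 34.0
eef_pos: [0.547, -0.3125, 0.2208]
ee_rot: [-2.103, 1.565, -0.329]
force: [-0.5, 0.2, -0.8]
width: 0.0611
0 shift [-0.0102, -0.0016, 0.3392] turn [0.0114, -0.0029, 0.005] rows 5.4
180 shift [-0.0102, -0.0016, 0.3392] turn [-3.1302, -0.0078, -0.0045] rows 16.8
now 34.0 [ 0.547  -0.3125  0.2208] jaw 101.7 tilt 0.33 q1 q6 [-0.209 -1.158] w 0.0611 F [-0.54  0.15 -0.82]
```

```bash
python3 -m crank '[[-0.02,0,0.34,0,0,0,0.7],[-0.02,0,0.34,0,0,0,0.7],[-0.02,0,0.34,0,0,0,0.7],[-0.02,0,0.34,0,0,0,0.7],[-0.02,0,0.34,0,0,0,0.7],[-0.02,0,0.34,0,0,0,0.7],[-0.02,0,0.34,0,0,0,0.7]]'
python3 - <<'E'
from fit import *
T=snap('top','t13');S=snap('scene','s13')
for k,b in {'squat_bottle':(267,298),'small_pot':(325,180),'petri_stack':(264,205)}.items():
    print(k,fit(k,[(S,mask(S['pixels'],b))],0))
E
```

```text
t: 34.88
eef_pos: [0.4758, 0.0232, 0.236]
ee_rot: [0.872, 1.568, 2.649]
force: [0.5, 0.3, 0.1]
width: 0.0615
squat_bottle (array([679.1,  -3. ]), np.float64(154.5))
small_pot (array([429.6, -78.4]), np.float64(5.8))
petri_stack (array([ 543.8, -143.2]), np.float64(3.5))
```

View pics/t13.png

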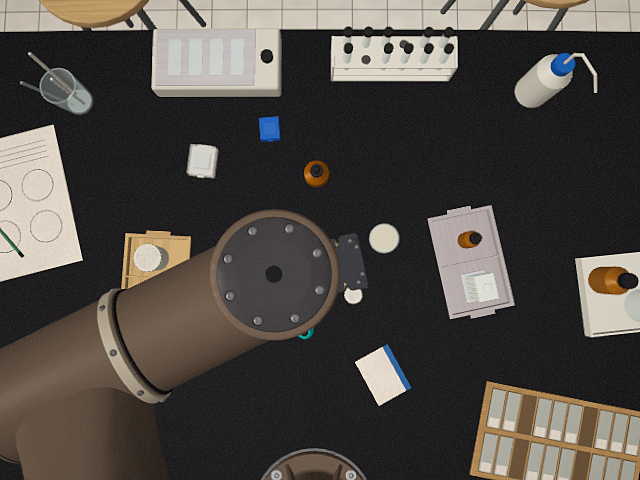

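View pics/s13.png

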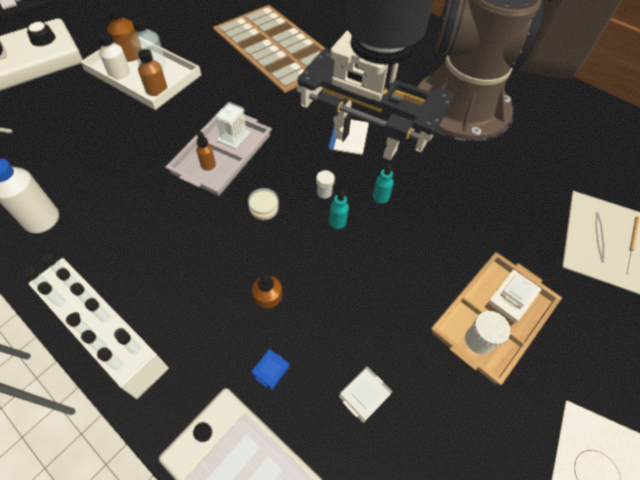

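The final views show all five items standing or lying as asked. The jar is at top (480,288) and the slim bottle at (468,239) in the steel tray. The pot is at scene (488,333) and the cover box on the slide box at (515,295) in the wooden tray. The squat bottle, small pot and Petri dishes have not moved, and the robot is clear. I'm handing in.

```bash
python3 -c "from station import job_done;print(job_done())"
```

```text
the job is handed in; nothing more can be done
None
```

Both kits are made up and the job is handed in after about 35 s of robot time. No verdict was reported back.

- **Wet-mount kit (wooden tray):** the slide box lies flat in the large compartment. The cover-glass box lies flat on top, measured about 1 mm off centre. The large pot stands in the small compartment.
- **Staining kit (steel tray):** the jar stands in the near compartment and the slim amber bottle in the far one.
- **How they were placed:** everything went down in the order you listed. Each item was lowered until it touched (force readings of about 1 to 9 N at contact) and only then released.

**Last checks:** the final pictures show the placed items upright or flat, and the gripper clear at 0.23 m height. From the last scene view, the squat bottle, small pot and Petri dishes are within 0.2 mm of where they started.

**Disagreements and gaps:**
- The top and scene cameras differed by about 1 to 5 mm in x (mostly 3 to 4 mm), within what the stated 2 mm calibration could explain. I used averages of the two.
- One wrist-camera check of the slide box used a poor mask, so I gave it little weight.
- In the final top view the arm hid most of the wooden tray, so its last check was from the scene view only.

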